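Refill the spring-loaded nappy-bag dispenser

TASK

Refill the spring-loaded nappy-bag dispenser with the two cassettes from the rack: press the thick cassette down until it is caught beneath the side catches and stays down when you let go, then press the thin one down on top of it until it is caught in the same way. Lower the cassettes gently, never letting one drop, and leave the other things on the dresser where they stand.

Things in the scene. Friction and masses are not known exactly. Their poses are not given: they have to be found in the camera images.
- thick_cassette_center (a point): Centre (half-way up) of the THICK cassette: a loose, rigid kraft-brown oblong case 42 mm (own x) by 62 mm (own y) by 30 mm high (own z, up at the start), about 0.11 kg, flat top with a thin grey slot line along y. It starts lying in the rack; which end of the rack it occupies varies.
- thin_cassette_center (a point): Centre (half-way up) of the THIN cassette: same look and plan, 42 mm (own x) by 62 mm (own y), but 22 mm high (own z), about 0.08 kg. It starts at the other end of the rack, about 95 mm from the thick one between centres.
- thick_cassette: The thick cassette itself; origin at the centre of its underside, axes as for its centre.
- thin_cassette: The thin cassette itself; origin at the centre of its underside, axes as for its centre.
- rack: Fixed grey plastic rack, a channel 170 mm long along its own x, open at both ends and on top; floor 4 mm thick, side walls 4 mm thick, 36 mm high, 67 mm apart inside. Origin at the centre of its underside. The cassettes lie across it (their y along the rack's y), their ends 2.5 mm from the walls, so here they can only be taken by the long sides (42 mm apart).
- mat: Fixed flat grey mat 110 x 110 x 4 mm lying clear on the dresser: room to set a cassette down and take a new hold. Origin at the centre of its underside (top is 4 mm higher).
- dispenser: Fixed upright dispenser, origin at the centre of its underside, z up. Base 100 (x) x 86 (y) x 10 mm, on it a shaft 47 mm (own x) by 67 mm (own y) inside, open at the top. A cassette goes in flat, its y along the dispenser's y. Long walls (x = +-23.5 mm) closed. Short ends (y = +-33.5 mm) open from base to top over the middle 34 mm, between corner posts: fingers on a cassette's ends can pass.
- dispenser_mouth (a point): Centre of the shaft's mouth, 115 mm above the dispenser's origin, axes as the dispenser's. A lead-in lip, leaning outwards, rises 11 mm higher all round. Fingers on a cassette's long sides do not fit into the shaft; a cassette lowered by its ends first meets the catches' slopes with its underside about 86 mm above the dispenser's origin.
- catch_level (a point): Point on the shaft's axis level with the flat undersides of the two spring catches, 72 mm above the dispenser's origin. A catch on each long wall, 30 mm long in y, sticks 7 mm into the shaft, steeply sloped above (from 92 to 76 mm). A cassette pushed down spreads them; when its top is below this level they spring back over it: push the top 4 mm below, then let go; the spring lifts it against them.
- platform (a joint): How far the dispenser's platform (28 x 56 mm plate) is pressed down, in m: 0 empty with its top at 70 mm above the dispenser's origin, at most 0.058. Spring about 3 N at 0, 10.5 N at 0.05; passing the catches takes some 5 to 10 N more. About 0.028 with the thick cassette caught, 0.050 with both.
- bowl: Loose white ceramic bowl, 110 mm across, 45 mm high, origin under its centre. Bystander.
- thermometer: Loose blue plastic bath thermometer lying flat, about 50 x 130 x 18 mm. Bystander.
- pacifier_holder: Loose spring clip with a pacifier, about 38 x 90 x 24 mm, origin near the clip's centre, the pacifier 40 mm along its own y. Bystander.
- cream_jar: Loose white cream jar, 50 mm across, 42 mm high, origin under its centre. Bystander.
Mind the look-alikes: they are no part of the job. What is shaped like the thin_cassette but orange or turquoise is not meant. What is shaped like the dispenser but red is not meant.

How it is judged:
On the way, in this order (a step that is already met when the one before it is completed fails the run):
1. the thick cassette is caught beneath the catches, let go (x of thick_cassette_center in the frame of dispenser between -0.006 and 0.006 m and y of thick_cassette_center in the frame of dispenser between -0.006 and 0.006 m and angle between thick_cassette_center's own z axis and vertical below 0.12 rad and z of thick_cassette_center in the frame of dispenser below 0.059 m and value of joint platform above 0.025 m and contact force between the fingers and thick_cassette below 0.1 N and linear speed of thick_cassette below 0.03 m/s), for 0.2 s.
2. the thin cassette is caught beneath the catches on top of the thick one, let go (x of thick_cassette_center in the frame of dispenser between -0.006 and 0.006 m and y of thick_cassette_center in the frame of dispenser between -0.006 and 0.006 m and angle between each of thick_cassette_center, thin_cassette_center's own z axis and vertical below 0.12 rad and x of thin_cassette_center in the frame of dispenser between -0.006 and 0.006 m and y of thin_cassette_center in the frame of dispenser between -0.006 and 0.006 m and z of thick_cassette_center in the frame of dispenser below 0.037 m and z of thin_cassette_center in the frame of dispenser below 0.063 m and z of thin_cassette_center in the frame of thick_cassette_center above 0.022 m and value of joint platform above 0.046 m and contact force between the fingers and thin_cassette below 0.1 N and contact force between the fingers and thick_cassette below 0.1 N and linear speed of each of thin_cassette, thick_cassette below 0.03 m/s), for 0.2 s.
At the end, for the whole second after the job is handed in: Both cassettes flat in the shaft (within 6 mm of its axis in x and y, tilt under 0.12 rad), the thin one on top, its top at most 2 mm above the catches' undersides, the thick one right below it, the platform down more than 46 mm; both at rest, untouched by the fingers (all of step 2).
It fails at once if a cassette is dropped (falls faster than 0.4 m/s while not held, anywhere but below the catches) ((contact force between the fingers and thick_cassette below 0.05 N and linear speed of thick_cassette above 0.4 m/s and (horizontal distance between thick_cassette_center and dispenser above 0.02 m or z of thick_cassette_center in the frame of dispenser above 0.07 m)) or (contact force between the fingers and thin_cassette below 0.05 N and linear speed of thin_cassette above 0.4 m/s and (horizontal distance between thin_cassette_center and dispenser above 0.02 m or z of thin_cassette_center in the frame of dispenser above 0.07 m))).
It fails at once if one of the bystanders (bowl, thermometer, pacifier holder, cream jar) is moved by more than 20 mm (distance of any of bowl, thermometer, pacifier_holder, cream_jar from where it was at the start of the episode above 0.02 m).
It also fails if it takes over 72 s, if anything falls off the work surface, if the arm or the gripper's body presses on something with over 40 N, if the wrist force passes 120 N, or if a joint passes its speed limit or range.

ROBOT

A 6-joint arm with a two-finger parallel gripper is mounted at the origin on the work surface. World frame = base frame: x ahead of the robot, y to its left, z up, the work surface at z = 0. Lengths are in m, angles in rad, forces in N, time in s.
With the tool pointing down it reaches from about 0.35 to 0.85 m from the base axis. Payload 8.1 kg.
Tool frame: the origin (TCP) lies on the centre line of the jaws, within the pads' length; the fingertips stand 11 mm ahead of it and the grasp point (between the pads) lies 8 mm behind it (tip_reach is the z of the fingertips in the tool frame, in m); z points along the fingers, y is the direction in which the jaws open and shut (so a half turn about z gives the same grasp; the last joint's range is limited). The gripper opens to 93 mm and grips with 3 to 60 N. Pads are 15 mm wide; open, the fingers measure 128 mm over their backs; the gripper's body (75 mm by 188 mm) begins 65 mm behind the grasp point.
Start: joints at [1.073, 0.13, 1.488, -0, 1.523, -0.085], TCP at [0.241, 0.55, 0.204] pointing down, gripper open.
Joint ranges: [-2.96, 2.96], [-0.89, 2.26], [0.02, 2.5], [-1.34, 4.48], [0, 2.73], [-2.66, 2.66]. Speed limits (rad/s): [2.39, 2.39, 2.79, 3.14, 3.14, 3.14].

INTERFACE

Orientations are given as a rotation vector (axis times angle).
In Python, from plant import read_state, read_camera, camera_params, close_job, silhouettes, tip_of, tip_reach gives the robot as it stands.
- The arm moves only by the shell command python3 -m creep 'ROWS' [FORCE]. ROWS is JSON, a list of rows, each a list of 5 numbers: the shift along the tool's x, y, z in m, then the turn about the tool's z in rad, then the closure in counts, from 0 (fully open) to 255 (shut). In form: [[dx, dy, dz, twist, gripper], ...]. A call has 1 to 12 rows; each row shifts and turns the commanded pose from where the row before left it, along the tool's axes as they then stand; what a row does not reach is not made up. A row lasts 1/12 s, in which the tool goes at most 41.7 mm and 7.16 degrees, less where a joint would pass 70% of its speed; a pose out of reach is approached as far as the arm can. A call is refused whole if a number of a shift passes 0.0417 or a number of a turn 0.125, either way. A call with a gripper value outside its range is refused whole. The fingers move at their own pace and stop on an object; FORCE is the grip in N (left out, the last holds). Time passes only in rows, so rows that do not move let the fingers close. It gives the time, the measured TCP pose, the force and the opening at its end, in the units of the state.
- read_state(): the state, without advancing time (a new reading comes with each control period).
- read_camera(name): name is "side" or "top" or "wrist"; returns the picture (420x560x3 uint8, red, green, blue); there is no depth.
- camera_params(name): a dict with "fov_y" (degrees; the focal length in pixels is half the picture's height over the tangent of half this angle, whatever the lens; pixels are square), "cx", "cy" (the principal point, pixels), "position" and "rotation" of the camera in the world. Camera axes: x right, y down, z forward; pixel columns grow to the right and rows downward; lengths in m; the calibration is good to about 2 mm. A picture is of the moment at which its call begins: read the wrist's pose just before it. camera_params takes no time and is no camera call; for the wrist camera it gives the pose at the moment of the call.
- close_job(): hands the job in, once; it reports no verdict.
Trained networks look in the newest picture that a camera, given by its name, has taken for a name from the list of things; names that differ only in an ending like _2 or _b are one class to them, and where a whole thing is asked for, a point or a joint stands for the part that bears it (a point fixed in the world has none). Each returns a list of dicts, best first, with "confidence" (0 to 1); they miss things now and then, are a little off and sometimes report something else, mostly with a low value. They report only what shows in the picture. A call takes as long as a camera call. They do not tell look-alikes from the thing itself.
- silhouettes(camera, query): "region" (420x560 bool, what is visible of it) and "pixel" ([column, row] in pixels, amid what is visible of it).
- tip_of(camera, query): "pixel" ([column, row] in pixels: a listed point, or the origin of a listed thing).
The state is a dict: "t": time; "q": joint angles; "dq": joint speeds; "joint_torque": joint torques, N m; "tool_pos": TCP position; "orientation": TCP orientation; "force": force on the tool from outside, world axes, zero at the start; "wrist_torque": the same for the moment, N m; "opening": finger opening in m.
Only numpy, scipy, OpenCV 4.12 (cv2) and the standard library are available. Lean on these libraries where they do the work, as an engineer would, in place of code of your own. Each camera call takes 0.05 s, during which the arm holds its last target.

## Working session

There is one attempt and no reset: what is moved stays moved. The work goes in short steps, Python scripts to look and compute and a shell command to move; the robot and the scene stay as the last step left them, time stands still between calls to the robot, and variables do not carry over. Pictures are saved under pics/ and viewed, and the job is handed in when it is done.

```bash
ls; mkdir -p pics
python3 - <<'E'
from plant import *
import cv2,json
s=read_state();print(s)
for n in("top","side","wrist"):
    p=camera_params(n);print(n,p)
    im=read_camera(n);cv2.imwrite(f"pics/{n}0.png",im[:,:,::-1])
print(tip_reach)
E
```

```text
pics
{'t': 0.0, 'q': array([ 1.07262470e+00,  1.31124157e-01,  1.48931127e+00, -1.64195771e-05,
        1.52299065e+00, -8.53991281e-02]), 'dq': array([-5.14580265e-05, -6.19490962e-04, -3.90789841e-04,  1.67837216e-04,
       -1.09930023e-04,  8.82001101e-04]), 'joint_torque': array([ 1.80413295e-03, -5.59845793e+01, -4.91762567e+01,  7.67768710e-02,
        3.52084986e-02, -2.16547205e-04]), 'tool_pos': array([0.24038423, 0.54907881, 0.20329201]), 'orientation': array([-6.43681973e-01, -3.07441953e+00,  2.76516542e-03]), 'force': array([-0.2095536 , -0.79142321,  0.06713108]), 'wrist_torque': array([-0.02131503, -0.0216575 ,  0.00478437]), 'opening': 0.09275629814985373}
top {'fov_y': 49.99756009494147, 'cx': 280.92954768924204, 'cy': 209.23494616302787, 'position': array([ 0.44198138, -0.00449719,  1.29327643]), 'rotation': array([-2.18341534,  2.12636998, -0.134488  ])}
side {'fov_y': 57.87643780937681, 'cx': 279.8072188254328, 'cy': 209.41967760335496, 'position': array([0.53303663, 0.70409234, 0.77795207]), 'rotation': array([-0.07662719,  2.8704714 , -1.21282626])}
wrist {'fov_y': 69.07596467723718, 'cx': 280.8256793737408, 'cy': 210.20586740453805, 'position': array([0.16439985, 0.58220654, 0.38307686]), 'rotation': array([2.41277636, 1.58004521, 0.23391701])}
0.011
```

View pics/top0.png

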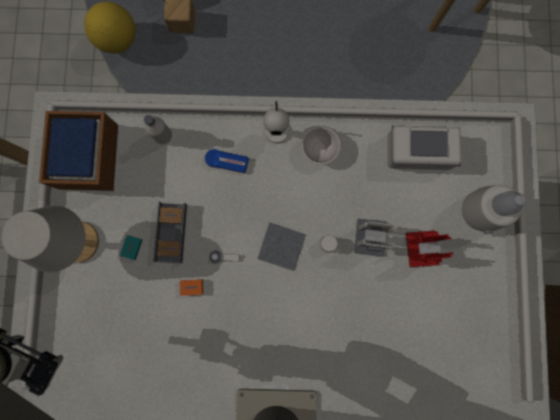

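View pics/side0.png

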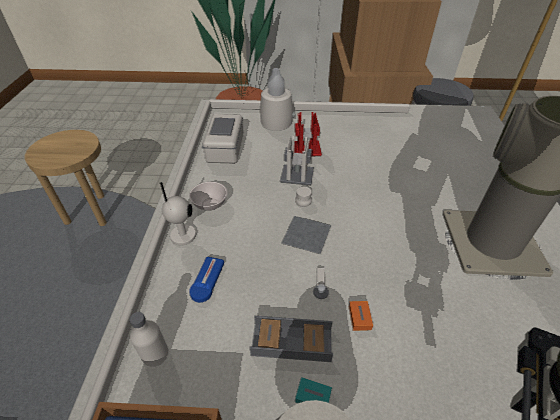

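View pics/wrist0.png

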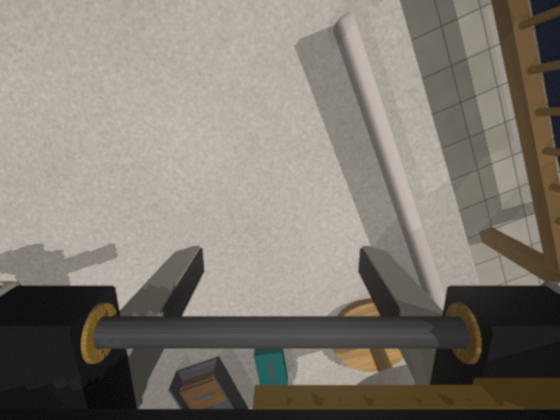

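The top picture shows the rack at (170,232) with two brown cassettes at (171,215) and (169,248), and the grey dispenser at (374,237). The look-alikes are orange (191,288), turquoise (131,247) and the red dispenser (428,249). The bystanders are the pacifier clip (222,257), jar (329,243), bowl (321,146) and thermometer (228,161).

```bash
cat > h.py <<'E'
from plant import *
import numpy as np,cv2
from scipy.spatial.transform import Rotation as R
def K(p):
    f=210/np.tan(np.radians(p["fov_y"])/2); return f,p["cx"],p["cy"]
def ray(p,px):
    f,cx,cy=K(p); d=R.from_rotvec(p["rotation"]).apply([(px[0]-cx)/f,(px[1]-cy)/f,1]); return np.array(p["position"]),d
def onz(p,px,z):
    o,d=ray(p,px); return o+d*(z-o[2])/d[2]
def proj(p,X):
    f,cx,cy=K(p); c=R.from_rotvec(p["rotation"]).inv().apply(np.atleast_2d(X)-p["position"]); return np.c_[f*c[:,0]/c[:,2]+cx,f*c[:,1]/c[:,2]+cy]
def tri(obs):
    A=np.zeros((3,3));b=np.zeros(3)
    for p,px in obs:
        o,d=ray(p,px);d=d/np.linalg.norm(d);M=np.eye(3)-np.outer(d,d);A+=M;b+=M@o
    return np.linalg.solve(A,b)
def tcp(s): return s["tool_pos"],R.from_rotvec(s["orientation"])
E
python3 - <<'E'
from h import *
ps={n:camera_params(n) for n in("top","side")}
for q in("thick_cassette_center","thin_cassette_center","rack","mat","dispenser","dispenser_mouth"):
    for n in("top","side"):
        for r in tip_of(n,q)[:4]: print(q,n,np.round(r["pixel"],1),round(r["confidence"],2))
for n,c in(("top",(170,235)),("top",(374,237)),("side",(292,335)),("side",(300,160))):
    im=cv2.imread(f"pics/{n}0.png");x,y=c
    x0=max(0,x-60);y0=max(0,y-45)
    cv2.imwrite(f"pics/crop_{n}_{x}.png",cv2.resize(im[y0:y0+90,x0:x0+120],None,fx=6,fy=6,interpolation=cv2.INTER_CUBIC))
E
```

```text
thick_cassette_center top [172.7 214.4] 0.64
thick_cassette_center side [269.5 335. ] 0.91
thick_cassette_center side [212.2 204.8] 0.67
thin_cassette_center top [169.7 246.5] 0.64
thin_cassette_center top [132.3 244.5] 0.63
thin_cassette_center top [193.7 284.8] 0.55
thin_cassette_center side [357.1 319.7] 0.91
thin_cassette_center side [311.4 343.9] 0.88
thin_cassette_center side [313.  396.3] 0.83
rack top [172.2 229.7] 0.59
rack side [293.2 342.5] 0.84
mat top [279.9 246.7] 0.65
mat side [306.9 234.5] 0.71
mat side [268.9 336. ] 0.59
dispenser top [423.6 247.3] 0.98
dispenser top [369.7 235. ] 0.7
dispenser top [317.5 151. ] 0.6
dispenser top [173.5 210.9] 0.36
dispenser side [306.2 151.5] 0.95
dispenser side [296.8 176.2] 0.94
dispenser_mouth top [434.8 244.5] 0.7
dispenser_mouth top [374.  235.6] 0.67
dispenser_mouth top [382.3 234.3] 0.58
dispenser_mouth side [306.9 119.4] 0.62
dispenser_mouth side [296.2 144.8] 0.6
dispenser_mouth side [269.  338.6] 0.47
```

View pics/crop_top_170.png

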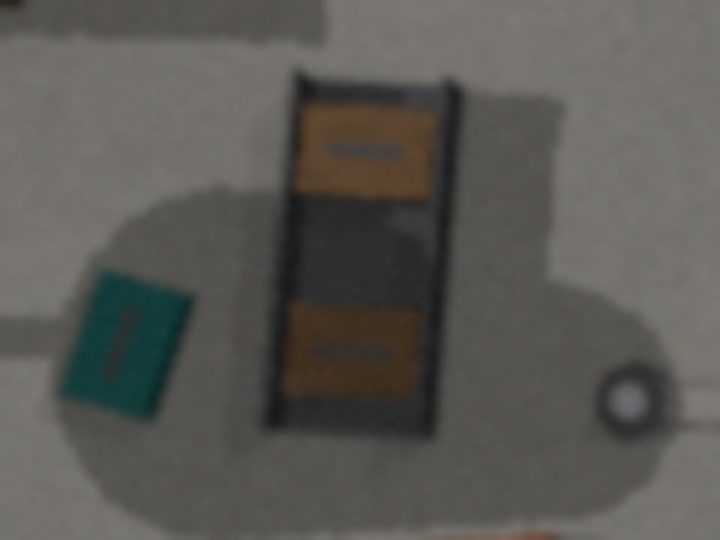

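View pics/crop_top_374.png

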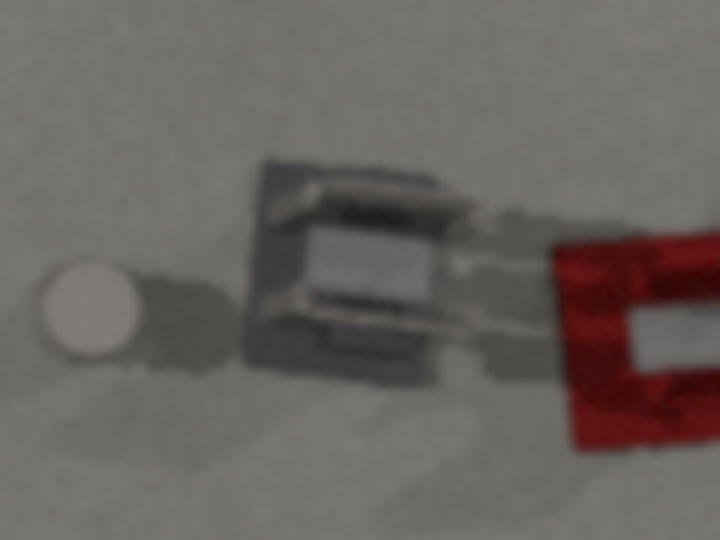

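View pics/crop_side_292.png

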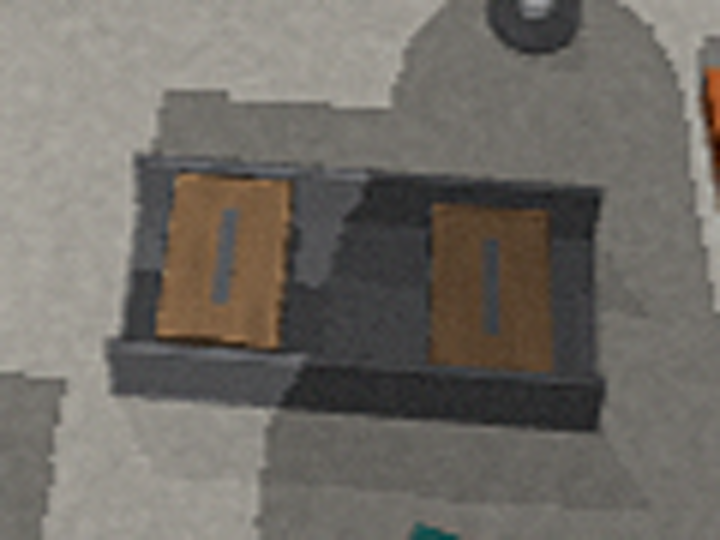

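View pics/crop_side_300.png

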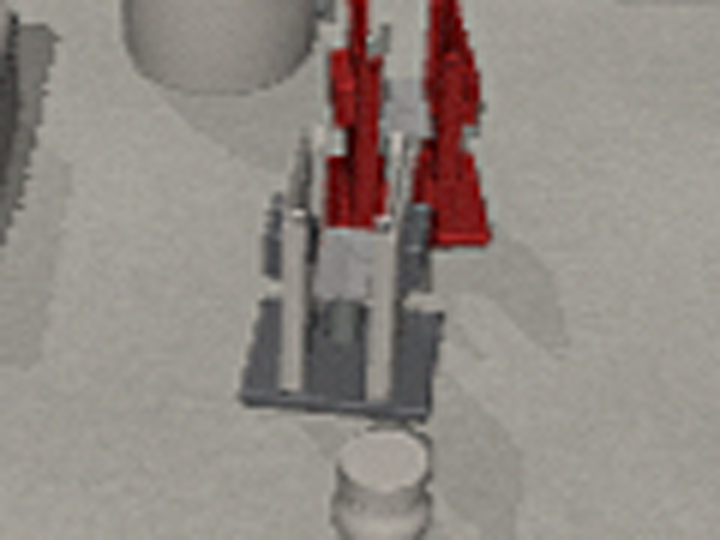

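Run:
```python
from h import *
t=camera_params("top");s=camera_params("side");w=camera_params("wrist")
st=read_state();p,r=tcp(st)
print("cam in tool",r.inv().apply(w["position"]-p),"tcp px",proj(w,[p, p+r.apply([0,0,.011]),p+r.apply([0,.03,0]),p+r.apply([.03,0,0])]).round(0).tolist())
print("tool axes",r.as_matrix().round(3).tolist())
C=lambda L,x,y:[(x-60+a/6,y-45+b/6) for a,b in L]
d=[onz(t,c,.01) for c in C([(265,160),(245,362),(433,385),(440,180)],374,237)]
d=np.array(d);print("disp base top",d.round(4).tolist(),d.mean(0))
d=np.array([onz(s,c,.01) for c in C([(245,400),(430,412)],300,160)]);print("disp side",d.round(4).tolist())
d=np.array([onz(t,c,.036) for c in C([(297,75),(265,430),(432,436),(455,82)],170,235)]);print("rack top",d.round(4).tolist(),d.mean(0))
d=np.array([onz(s,c,.036) for c in C([(138,157),(601,187),(604,380),(110,342)],292,335)]);print("rack side",d.round(4).tolist(),d.mean(0))
for nm,z,a,b in(("thick",.034,[(302,105),(296,195),(430,198),(436,108)],[(178,176),(292,180),(277,347),(158,338)]),
 ("thin",.026,[(290,305),(282,395),(415,400),(422,308)],[(432,205),(547,210),(551,370),(430,362)])):
    for zz in(.026,.034):
      A=np.array([onz(t,c,zz) for c in C(a,170,235)]);B=np.array([onz(s,c,zz) for c in C(b,292,335)])
      print(nm,zz,A.mean(0).round(4),B.mean(0).round(4),[np.linalg.norm(B[i]-B[i-1]).round(4) for i in range(4)])
for n,px in(("mat top",(279.9,246.7)),("jar",(329,243)),("red",(428,249)),("pac",(222,257))): print(n,onz(t,px,.004).round(3))
```

```text
cam in tool [ 0.08292311 -0.0005076  -0.17965831] tcp px [[281.0, 252.0], [281.0, 245.0], [328.0, 252.0], [281.0, 207.0]]
tool axes [[-0.916, 0.401, 0.0], [0.401, 0.916, 0.0], [0.0, 0.0, -1.0]]
disp base top [[0.5839, -0.2217, 0.01], [0.4876, -0.2127, 0.01], [0.4791, -0.3016, 0.01], [0.5765, -0.3052, 0.01]] [ 0.53177777 -0.26028748  0.01      ]
disp side [[0.5826, -0.2096, 0.01], [0.4861, -0.2048, 0.01]]
rack top [[0.612, 0.3429, 0.036], [0.4461, 0.3476, 0.036], [0.4454, 0.2703, 0.036], [0.6107, 0.2685, 0.036]] [0.52857943 0.3073368  0.036     ]
rack side [[0.613, 0.2773, 0.036], [0.4461, 0.2805, 0.036], [0.4482, 0.3521, 0.036], [0.6154, 0.3476, 0.036]] [0.53066558 0.3143908  0.036     ]
thick 0.026 [0.5779 0.3109 0.026 ] [0.5787 0.3096 0.026 ] [np.float64(0.062), np.float64(0.0416), np.float64(0.0637), np.float64(0.0412)]
thick 0.034 [0.577  0.3089 0.034 ] [0.5782 0.3138 0.034 ] [np.float64(0.0614), np.float64(0.0412), np.float64(0.063), np.float64(0.0408)]
thin 0.026 [0.4835 0.3119 0.026 ] [0.4855 0.3148 0.026 ] [np.float64(0.059), np.float64(0.0414), np.float64(0.0598), np.float64(0.0413)]
thin 0.034 [0.4832 0.3099 0.034 ] [0.486  0.3189 0.034 ] [np.float64(0.0583), np.float64(0.041), np.float64(0.0592), np.float64(0.0409)]
mat top [0.498 0.    0.004]
jar [ 0.512 -0.14   0.004]
red [ 0.503 -0.422  0.004]
pac [0.465 0.164 0.004]
```

Thick is the far cassette (px 171,215). In the side view its top is nearly level with the rack rim, and its size comes out at 42x62 for z=0.034. The network agrees. Next I'll move over the rack.

```bash
python3 -m creep '[[-0.036,-0.0103,0,0,0],[-0.036,-0.0103,0,0,0],[-0.036,-0.0103,0,0,0],[-0.036,-0.0103,0,0,0],[-0.036,-0.0103,0,0,0],[-0.036,-0.0103,0,0,0],[-0.036,-0.0103,0,0,0],[-0.036,-0.0103,0,0,0],[-0.036,-0.0103,0,0,0]]' 20
python3 -m creep '[[0,0,0,0.118,0],[0,0,0,0.118,0],[0,0,0,0.118,0],[0,0,0,0.118,0],[0,0,0,0.118,0],[0,0,0,0.118,0],[0,0,0,0.118,0],[0,0,0,0.118,0],[0,0,0,0.118,0],[0,0,0,0.118,0],[0,0,0,0,0]]'
cat > look.py <<'E'
from h import *
import sys
n=sys.argv[1];cam=sys.argv[2] if len(sys.argv)>2 else "wrist"
s=read_state();p=camera_params(cam);im=read_camera(cam);cv2.imwrite(f"pics/{n}.png",im[:,:,::-1])
np.save(f"pics/{n}.npy",dict(p=p,s=s),allow_pickle=True)
print(s["t"],s["tool_pos"].round(4),R.from_rotvec(s["orientation"]).as_matrix().round(3).tolist(),s["q"].round(2),s["force"].round(1),s["opening"])
E
python3 look.py w1
```

```text
t: 1.5
tool_pos: [0.5015, 0.3333, 0.2045]
orientation: [0.644, 3.075, 0.001]
force: [0.6, 0.2, 0.1]
opening: 0.0928
t: 2.42
tool_pos: [0.5003, 0.3347, 0.2044]
orientation: [2.252, 2.19, 0.0]
force: [0.7, 0.0, -0.1]
opening: 0.0928
2.4167 [0.5003 0.3347 0.2044] [[0.028, 1.0, 0.0], [1.0, -0.028, 0.0], [0.0, 0.0, -1.0]] [ 0.5   0.14  1.48 -0.    1.52  0.53] [ 0.7  0.  -0.1] 0.09281615153695666
```

View pics/w1.png

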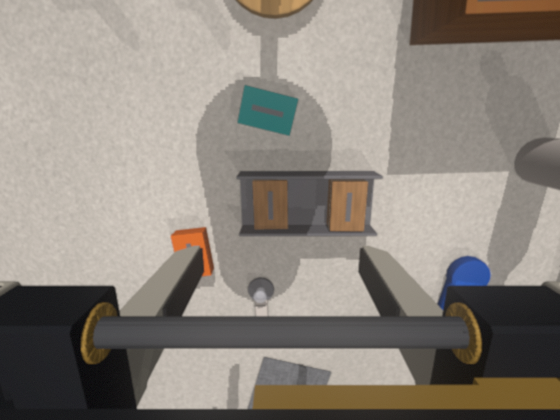

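The wrist view shows thin at left (270,205) and thick at right (347,205, nearer the rim). Turquoise is at (268,110) and orange at (192,250).

Run:
```python
from h import *
im=cv2.imread("pics/w1.png");cv2.imwrite("pics/w1c.png",cv2.resize(im[160:245,225:395],None,fx=4.7,fy=4.7,interpolation=cv2.INTER_CUBIC))
D=np.load("pics/w1.npy",allow_pickle=True).item();p=D["p"]
hsv=cv2.cvtColor(im,cv2.COLOR_BGR2HSV)
m=cv2.inRange(hsv,(5,90,40),(20,255,255));m[:165]=0;m[240:]=0;m[:,:235]=0
n,l,st,c=cv2.connectedComponentsWithStats(m)
for i in range(1,n):
    if st[i,4]>300:
        pts=np.argwhere(l==i)[:,::-1].astype(np.float32);r=cv2.minAreaRect(pts)
        print(c[i],st[i],r)
        for z in(.026,.034):
            b=np.array([onz(p,q,z) for q in cv2.boxPoints(r)]);print(z,b.mean(0).round(4),np.linalg.norm(b[0]-b[1]),np.linalg.norm(b[1]-b[2]))
```

```text
[270.04633472 203.87966805] [ 253  180   35   49 1446] ((269.84136962890625, 204.1781005859375), (48.382266998291016, 33.386322021484375), 88.66777801513672)
0.026 [0.4851 0.3146 0.026 ] 0.03975984530722228 0.06128514501916309
0.034 [0.4854 0.3169 0.034 ] 0.03887143831137685 0.059915769681916954
[347.55140187 205.06417445] [ 328  181   40   50 1605] ((347.1974182128906, 205.42919921875), (36.21225357055664, 51.97454071044922), 5.042450904846191)
0.026 [0.5795 0.3104 0.026 ] 0.06564046213227595 0.04336877510141825
0.034 [0.5777 0.3128 0.034 ] 0.06417377016407924 0.042399728997148105
```

View pics/w1c.png

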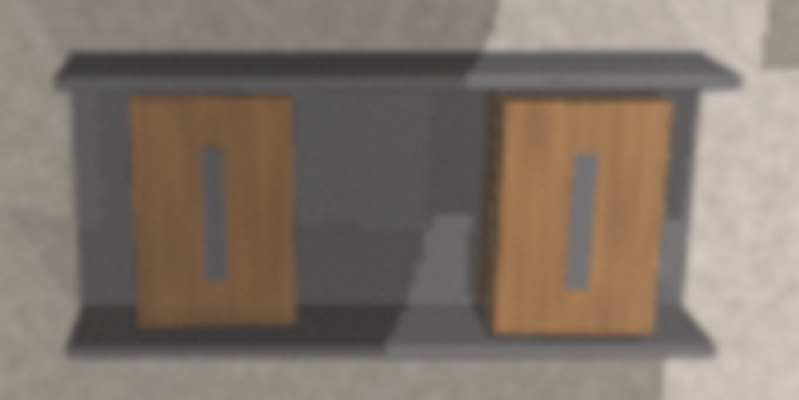

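Run:
```python
from h import *
D=np.load("pics/w1.npy",allow_pickle=True).item();p=D["p"]
g=lambda q,z:onz(p,(225+q[0]/4.7,160+q[1]/4.7),z)
for nm,z,q in(("thick",.034,[(505,97),(670,97),(655,335),(493,333)]),("thin",.026,[(131,95),(293,95),(297,325),(139,327)]),("rackbottominside",.036,[(56,80),(742,80),(714,352),(66,355)])):
    b=np.array([g(a,z) for a in q]);e=b[0]-b[3]+b[1]-b[2];f=b[1]-b[0]+b[2]-b[3]
    print(nm,b.mean(0).round(4),np.degrees(np.arctan2(-e[0],e[1])).round(2),np.degrees(np.arctan2(f[1],f[0])).round(2),[np.linalg.norm(b[i]-b[i-1]).round(4) for i in range(4)])
for a,b,z in(((585,155),(577,290),.034),((210,150),(217,280),.026)):
    e=g(a,z)-g(b,z);print(((g(a,z)+g(b,z))/2).round(4),np.degrees(np.arctan2(-e[0],e[1])))
```

```text
thick [0.5793 0.3122 0.034 ] -0.94 -1.91 [np.float64(0.0624), np.float64(0.0409), np.float64(0.063), np.float64(0.0423)]
thin [0.4862 0.3138 0.026 ] -0.63 -1.13 [np.float64(0.0627), np.float64(0.041), np.float64(0.0621), np.float64(0.042)]
rackbottominside [0.5318 0.3135 0.036 ] -1.81 -1.38 [np.float64(0.0724), np.float64(0.1685), np.float64(0.0716), np.float64(0.1686)]
[0.5795 0.3109 0.034 ] -1.0633425089174493
[0.4858 0.3131 0.026 ] 0.8837867641324386
```

```bash
python3 -m creep '[[-0.0103,0.0396,0.02,0,0],[-0.0102,0.0397,0.02,0,0],[0,0,0.035,0,0],[0,0,0.035,0,0],[0,0,0,0,60]]'
python3 look.py w2
```

```text
t: 2.88
tool_pos: [0.5678, 0.3116, 0.0886]
orientation: [-2.239, -2.197, 0.019]
force: [-1.1, 0.2, -1.6]
opening: 0.09
2.8833 [0.5678 0.3116 0.0886] [[0.019, 1.0, -0.012], [1.0, -0.019, -0.005], [-0.006, -0.012, -1.0]] [0.42 0.35 1.45 0.   1.36 0.44] [-1.1  0.2 -1.6] 0.0900022796273907
```

View pics/w2.png

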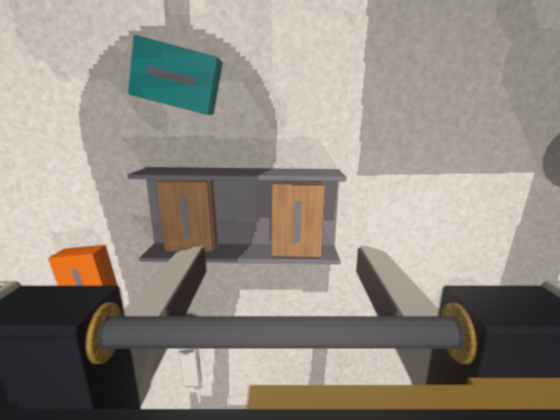

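```bash
python3 -m creep '[[0,0,0,0,60],[0,0,0,0,60],[0,0,0,0,60]]'
python3 look.py w3
python3 - <<'E'
from h import *
D=np.load("pics/w3.npy",allow_pickle=True).item();p=D["p"]
im=cv2.imread("pics/w3.png");cv2.imwrite("pics/w3c.png",cv2.resize(im[160:270,240:400],None,fx=5,fy=5,interpolation=cv2.INTER_CUBIC))
E
```

```text
t: 3.18
tool_pos: [0.5741, 0.3156, 0.1015]
orientation: [2.243, 2.197, 0.008]
force: [0.7, 0.1, 0.1]
opening: 0.072
3.1833 [0.5741 0.3156 0.1015] [[0.021, 1.0, 0.005], [1.0, -0.021, 0.002], [0.002, 0.005, -1.0]] [ 0.42  0.34  1.44 -0.    1.36  0.44] [0.7 0.1 0.1] 0.07198895253870614
```

View pics/w3c.png

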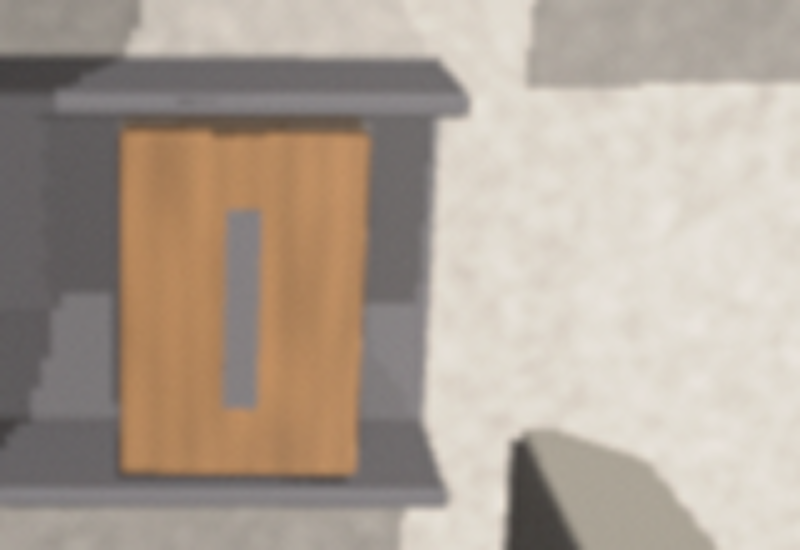

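Run:
```python
from h import *
D=np.load("pics/w3.npy",allow_pickle=True).item();p=D["p"];s=D["s"]
g=lambda q,z:onz(p,(240+q[0]/5,160+q[1]/5),z)
b=np.array([g(a,.034) for a in [(120,130),(370,132),(357,475),(120,473)]])
e=b[0]-b[3]+b[1]-b[2];f=b[1]-b[0]+b[2]-b[3]
print(b.mean(0),np.degrees(np.arctan2(-e[0],e[1])),np.degrees(np.arctan2(f[1],f[0])))
pp,r=tcp(s);print(r.inv().apply(b.mean(0)-pp)); print(read_state()["tool_pos"],read_state()["orientation"])
```

```text
[0.57937336 0.31160206 0.034     ] -1.7197072922094099 -1.7057612793333434
[-0.00400105  0.00504107  0.06755032]
[0.57391952 0.31546028 0.10125071] [2.24313659 2.19701778 0.00734662]
```

```bash
python3 -m creep '[[-0.004,0.0053,0.01,0.009,60],[0,0,0.025,0,60],[0,0,0.025,0,60],[0,0,0,0,60],[0,0,0,0,60],[0,0,0,0,60]]'
```

```text
t: 3.73
tool_pos: [0.5783, 0.3104, 0.039]
orientation: [2.255, 2.186, 0.002]
force: [-0.3, -0.0, 0.7]
opening: 0.071
```

```bash
python3 -m creep '[[0.001,0.001,0.01,0,60],[0,0,0.011,0,60],[0,0,0,0,60],[0,0,0,0,60]]'
python3 -m creep '[[0,0,0,0,160],[0,0,0,0,160],[0,0,0,0,160],[0,0,0,0,160],[0,0,0,0,160],[0,0,0,0,160],[0,0,0,0,160]]' 25
```

```text
t: 4.07
tool_pos: [0.5778, 0.3109, 0.0157]
orientation: [-2.255, -2.186, 0.003]
force: [0.2, 0.5, 0.2]
opening: 0.071
t: 4.65
tool_pos: [0.5789, 0.3113, 0.0171]
orientation: [2.255, 2.187, 0.001]
force: [0.2, 0.2, 2.4]
opening: 0.0416
```

```bash
python3 -m creep '[[0,0,-0.01,0,160],[0,0,-0.02,0,160],[0,0,-0.025,0,160],[0,0,-0.025,0,160],[-0.015,-0.0035,0,0,160],[-0.03,-0.007,0,0,160],[-0.03,-0.007,0,0,160],[-0.03,-0.007,0,0,160],[-0.03,-0.007,0,0,160],[-0.03,-0.007,0,0,160],[-0.03,-0.007,0,0,160],[-0.03,-0.007,0,0,160]]'
python3 -m creep '[[-0.03,-0.007,0,0,160],[-0.03,-0.007,0,0,160],[-0.02,-0.004,0,0,160],[-0.01,0,0,0,160],[0,0,0,0,160],[0,0,0,0,160],[0,0,0,0,160]]'
python3 look.py w4;python3 look.py t4 top;python3 look.py s4 side
```

```text
t: 5.65
tool_pos: [0.5185, 0.0867, 0.0973]
orientation: [2.255, 2.187, 0.0]
force: [-0.6, -0.6, -1.0]
opening: 0.0409
t: 6.23
tool_pos: [0.4987, -0.0004, 0.097]
orientation: [-2.255, -2.187, -0.001]
force: [-0.2, 0.4, -0.7]
opening: 0.041
6.2333 [ 4.987e-01 -4.000e-04  9.700e-02] [[0.031, 1.0, 0.0], [1.0, -0.031, 0.0], [0.0, 0.0, -1.0]] [-0.1  -0.07  1.89  0.    1.32 -0.07] [-0.2  0.4 -0.7] 0.04099544994305334
6.2833 [ 4.987e-01 -3.000e-04  9.690e-02] [[0.03, 1.0, 0.0], [1.0, -0.03, 0.0], [0.0, 0.0, -1.0]] [-0.1  -0.07  1.89  0.    1.32 -0.07] [-0.3  0.1 -1.4] 0.04084457710874206
6.3333 [ 4.986e-01 -2.000e-04  9.680e-02] [[0.03, 1.0, -0.0], [1.0, -0.03, 0.0], [0.0, -0.0, -1.0]] [-0.1  -0.07  1.89  0.    1.32 -0.07] [ 0.7 -0.4 -1.3] 0.04143592702232346
```

View pics/w4.png

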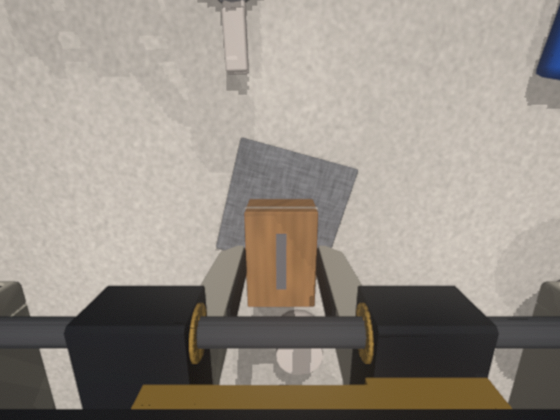

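View pics/s4.png

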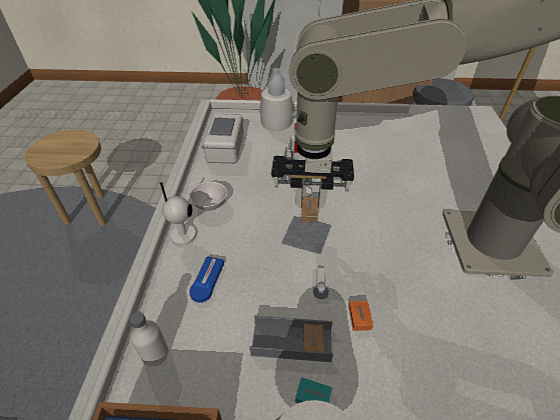

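Run:
```python
from h import *
D=np.load("pics/w4.npy",allow_pickle=True).item();p=D["p"]
a,b,c=[onz(p,q,.004) for q in((241,138),(357,170),(217,248))]
print(a,b,c,"centre",(b+c)/2, np.linalg.norm(a-b),np.linalg.norm(a-c))
```

```text
[0.46457126 0.06491238 0.004     ] [0.56684246 0.0338796  0.004     ] [ 0.43431377 -0.03832115  0.004     ] centre [ 0.50057812 -0.00222078  0.004     ] 0.10687577789421449 0.10757638344327031
```

```bash
python3 -m creep '[[0,0,0.015,0,160],[0,0,0.025,0,160],[0,0,0.02,0,160],[0,0,0.012,0,160],[0,0,0.004,0,160],[0,0,0,0,160],[0,0,0,0,160],[0,0,0,0,160]]'
```

```text
t: 7.05
tool_pos: [0.4996, -0.0014, 0.0222]
orientation: [2.254, 2.186, 0.002]
force: [0.4, 0.1, -0.2]
opening: 0.0412
```

```bash
python3 -m creep '[[0,0,0.002,0,160],[0,0,0.002,0,160],[0,0,0.001,0,160],[0,0,0.001,0,160],[0,0,0,0,160],[0,0,0,0,160]]'
```

```text
t: 7.55
tool_pos: [0.4993, -0.0016, 0.0169]
orientation: [2.255, 2.186, 0.001]
force: [-7.6, 0.5, 16.3]
opening: 0.0412
```

```bash
python3 -m creep '[[0,0,-0.0005,0,160],[0,0,0,0,130],[0,0,0,0,110],[0,0,0,0,60],[0,0,0,0,60],[0,0,-0.02,0,60],[0,0,-0.03,0,60],[0,0,-0.03,0,60],[0,0,0,0.1,20],[0,0,0,0.12,20],[0,0,0,0.12,20],[0,0,0,0.12,20]]'
python3 -m creep '[[0,0,0,0.12,20],[0,0,0,0.12,20],[0,0,0,0.12,20],[0,0,0,0.12,20],[0,0,0,0.12,20],[0,0,0,0.12,20],[0,0,0,0.12,20],[0,0,0,0.12,20],[0,0,0,0.12,20],[0,0,0,0.03,20],[0,0,0,0,20],[0,0,0,0,20]]'
python3 look.py w5
```

```text
t: 8.55
tool_pos: [0.4984, -0.0014, 0.0953]
orientation: [2.699, 1.607, 0.0]
force: [-0.4, 0.7, 0.0]
opening: 0.0852
t: 9.55
tool_pos: [0.4982, -0.0014, 0.0951]
orientation: [-3.141, 0.045, 0.001]
force: [0.2, 0.4, -0.5]
opening: 0.0856
9.55 [ 0.4982 -0.0014  0.0951] [[1.0, -0.029, -0.0], [-0.029, -1.0, 0.0], [-0.0, -0.0, -1.0]] [-0.11 -0.07  1.89  0.    1.32  1.49] [ 0.2  0.4 -0.5] 0.08557280174847362
```

View pics/w5.png

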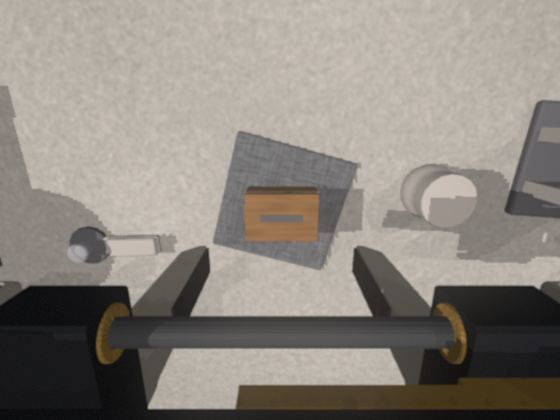

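```bash
cat > cas.py <<'E'
from h import *
import sys
n=sys.argv[1];z=float(sys.argv[2]);x0,x1,y0,y1=map(int,sys.argv[3:7])
D=np.load(f"pics/{n}.npy",allow_pickle=True).item();p=D["p"];s=D["s"]
im=cv2.imread(f"pics/{n}.png");hsv=cv2.cvtColor(im,cv2.COLOR_BGR2HSV)
m=cv2.inRange(hsv,(5,90,95),(20,255,255));k=np.zeros_like(m);k[y0:y1,x0:x1]=m[y0:y1,x0:x1]
k=cv2.morphologyEx(k,cv2.MORPH_CLOSE,np.ones((9,9)));k=cv2.morphologyEx(k,cv2.MORPH_OPEN,np.ones((3,3)))
n_,l,st,c=cv2.connectedComponentsWithStats(k);i=1+st[1:,4].argmax()
r=cv2.minAreaRect(np.argwhere(l==i)[:,::-1].astype(np.float32));bp=cv2.boxPoints(r)
b=np.array([onz(p,q,z) for q in bp])
e=b[1]-b[0];f=b[2]-b[1];L=e if np.linalg.norm(e)>np.linalg.norm(f) else f
yaw=(np.degrees(np.arctan2(-L[0],L[1]))+90)%180-90
pp,R_=tcp(s)
print("box",bp.round(1).tolist(),"centre",b.mean(0).round(4),"dims",np.linalg.norm(e).round(4),np.linalg.norm(f).round(4),"yaw of long axis vs world y",yaw)
ty=R_.as_matrix()[:,1];a=(np.degrees(np.arctan2(-ty[0],ty[1]))+90)%180-90
print("tool-y yaw same measure",a,"offset in tool",R_.inv().apply(b.mean(0)-pp).round(4))
cv2.polylines(im,[bp.round().astype(int)],1,(0,255,0),1);cv2.imwrite(f"pics/{n}_m.png",cv2.resize(im[y0:y1,x0:x1],None,fx=4,fy=4))
E
python3 cas.py w5 .034 220 350 170 260
```

```text
box [[244.0, 193.0], [318.0, 193.0], [318.0, 240.0], [244.0, 240.0]] centre [ 0.4989 -0.0015  0.034 ] dims 0.06 0.0411 yaw of long axis vs world y -1.5569893671858495
tool-y yaw same measure -1.638145912428513 offset in tool [0.0007 0.0001 0.0611]
```

View pics/w5_m.png

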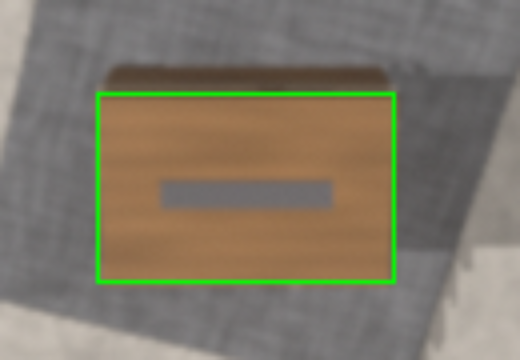

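```bash
python3 -m creep '[[0.0007,0,0.02,0,20],[0,0,0.025,0,20],[0,0,0.02,0,20],[0,0,0.005,0,20],[0,0,0,0,20],[0,0,0,0,20]]'
python3 -m creep '[[0,0,0,0,140],[0,0,0,0,140],[0,0,0,0,140],[0,0,0,0,140],[0,0,0,0,140],[0,0,0,0,140]]' 50
```

```text
t: 10.1
tool_pos: [0.4993, -0.0015, 0.0258]
orientation: [-3.141, 0.047, -0.0]
force: [0.1, 0.2, 0.5]
opening: 0.0858
t: 10.6
tool_pos: [0.4993, -0.0015, 0.0256]
orientation: [3.141, -0.047, 0.001]
force: [-0.7, 0.4, 0.5]
opening: 0.0501
```

```bash
python3 look.py w6
```

```text
10.6 [ 0.4993 -0.0015  0.0256] [[1.0, -0.03, 0.0], [-0.03, -1.0, -0.0], [0.0, 0.0, -1.0]] [-0.11  0.03  1.94 -0.    1.18  1.5 ] [-0.7  0.4  0.5] 0.05011722421859242
```

View pics/w6.png

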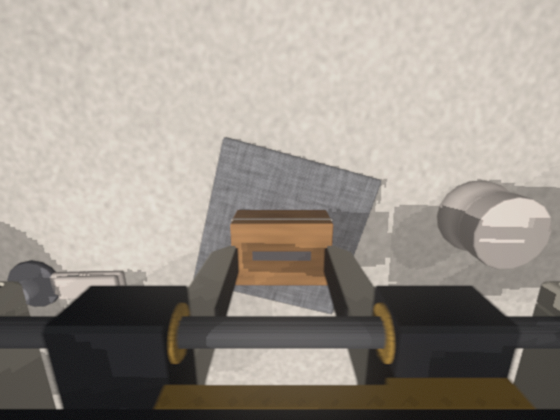

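```bash
python3 -m creep '[[0,0,0,0,140],[0,0,0,0,140]]'; python3 look.py w7
python3 - <<'E'
import cv2
im=cv2.imread("pics/w7.png");cv2.imwrite("pics/w7c.png",cv2.resize(im[190:320,190:380],None,fx=4.2,fy=4.2,interpolation=cv2.INTER_CUBIC))
E
python3 look.py s7 side;python3 - <<'E'
import cv2
im=cv2.imread("pics/s7.png");cv2.imwrite("pics/s7c.png",cv2.resize(im[150:270,240:380],None,fx=5,fy=5,interpolation=cv2.INTER_CUBIC))
E
```

```text
t: 10.82
tool_pos: [0.499, -0.0014, 0.0252]
orientation: [-3.141, 0.047, 0.0]
force: [-0.8, 1.1, 0.0]
opening: 0.0423
10.8167 [ 0.499  -0.0014  0.0252] [[1.0, -0.03, -0.0], [-0.03, -1.0, 0.0], [-0.0, -0.0, -1.0]] [-0.11  0.03  1.94  0.    1.18  1.5 ] [-0.8  1.1  0. ] 0.042282120023112005
10.8667 [ 0.499  -0.0014  0.0252] [[1.0, -0.03, -0.0], [-0.03, -1.0, 0.0], [-0.0, 0.0, -1.0]] [-0.11  0.03  1.94 -0.    1.18  1.5 ] [ 0.6  0.9 -0.2] 0.04207076953893174
```

View pics/w7c.png

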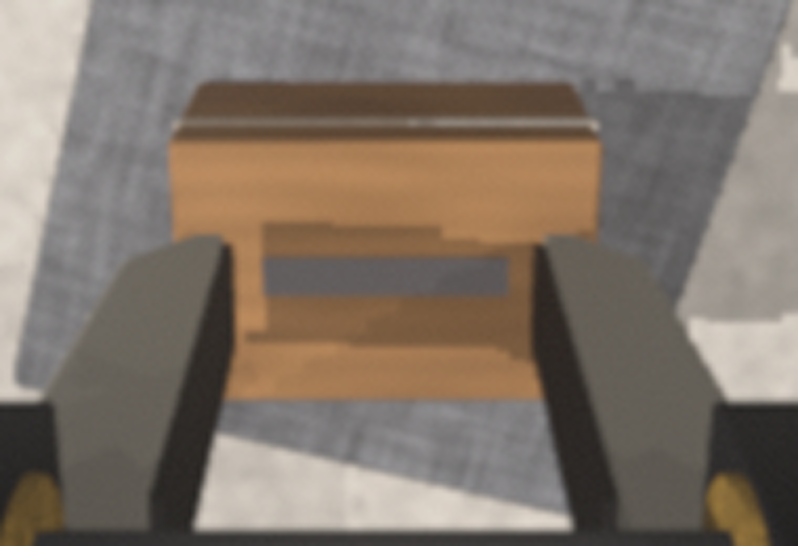

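View pics/s7c.png

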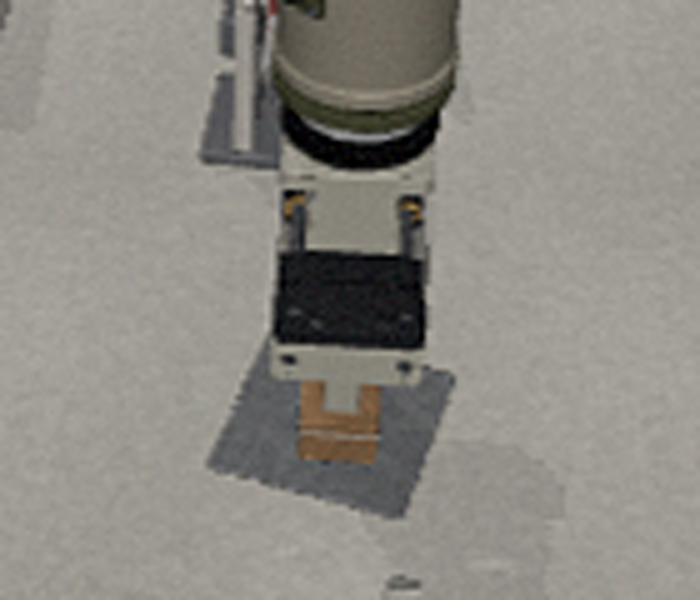

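Run:
```python
from h import *
D=np.load("pics/w7.npy",allow_pickle=True).item();p=D["p"];s=D["s"];pp,r=tcp(s)
for z in(.011,0,-.008,-.02,-.03):
    for x in(-.0075,0,.0075):
        X=pp+np.array([r.apply([x,y,z]) for y in(-.021,.021)])
        print(z,x,proj(p,X).round(1).tolist(),X[0][2].round(4))
print(proj(p,[[.499+a,-.0014+b,.034] for a in(-.021,.021) for b in(-.031,.031)]).round(1).tolist())
```

```text
0.011 -0.0075 [[250.0, 251.3], [311.7, 251.4]] 0.0142
0.011 0 [[249.7, 241.1], [312.0, 241.2]] 0.0142
0.011 0.0075 [[249.4, 230.7], [312.4, 230.8]] 0.0142
0 -0.0075 [[248.3, 258.5], [313.3, 258.6]] 0.0252
0 0 [[248.0, 247.8], [313.7, 247.9]] 0.0252
0 0.0075 [[247.6, 236.9], [314.1, 236.9]] 0.0252
-0.008 -0.0075 [[247.0, 264.2], [314.6, 264.2]] 0.0332
-0.008 0 [[246.7, 253.1], [315.0, 253.2]] 0.0332
-0.008 0.0075 [[246.3, 241.8], [315.5, 241.9]] 0.0332
-0.02 -0.0075 [[244.9, 273.6], [316.8, 273.7]] 0.0452
-0.02 0 [[244.4, 261.9], [317.3, 262.0]] 0.0452
-0.02 0.0075 [[244.0, 250.0], [317.7, 250.1]] 0.0452
-0.03 -0.0075 [[242.8, 282.5], [318.9, 282.6]] 0.0552
-0.03 0 [[242.3, 270.3], [319.4, 270.3]] 0.0552
-0.03 0.0075 [[241.8, 257.7], [319.9, 257.8]] 0.0552
[[330.9, 282.9], [232.8, 285.4], [332.2, 219.8], [227.5, 222.6]]
```

The fingers are at 42 mm over the cassette's top, so the tips sit higher than the stated tip_reach says. The picture also puts the finger ends about 15 mm behind the TCP. I'll measure it by touching the cassette's top (z=0.034) gently.

```bash
python3 -m creep '[[0,0,0.001,0,140],[0,0,0.001,0,140],[0,0,0,0,140]]';python3 -m creep '[[0,0,0.001,0,140],[0,0,0.001,0,140],[0,0,0,0,140]]';python3 -c "
import plant;print(plant.tip_reach, type(plant.tip_reach));print(plant.read_state()['wrist_torque'])"
```

```text
t: 11.17
tool_pos: [0.4988, -0.0014, 0.0229]
orientation: [-3.141, 0.048, 0.001]
force: [0.5, 0.2, -1.0]
opening: 0.042
t: 11.42
tool_pos: [0.4989, -0.0014, 0.021]
orientation: [-3.141, 0.047, 0.001]
force: [-0.0, -0.2, -0.0]
opening: 0.0421
0.011 <class 'float'>
[ 0.06808319  0.17265541 -0.03967425]
```

```bash
for i in 1 2 ; do python3 -m creep '[[0,0,0.001,0,140],[0,0,0,0,140]]'; done
```

```text
t: 11.58
tool_pos: [0.4989, -0.0014, 0.0201]
orientation: [-3.141, 0.047, 0.0]
force: [-0.5, 0.4, -1.2]
opening: 0.0421
t: 11.75
tool_pos: [0.4991, -0.0014, 0.02]
orientation: [-3.141, 0.047, 0.0]
force: [-4.6, 0.3, 8.3]
opening: 0.0421
```

Run:
```python
from h import *
p=camera_params("side")
for y in(.06,.08,.094,.1):
    o,d=ray(p,(309.5,226.3));X=o+d*(y-o[1])/d[1];print(y,X.round(4), [ (o+dd*(y-o[1])/dd[1]).round(4).tolist() for dd in(ray(p,(294.4,226))[1],ray(p,(324.6,226.6))[1])])
im=cv2.imread("pics/s7.png");cv2.imwrite("pics/s7d.png",cv2.resize(im[180:255,270:350],None,fx=8,fy=8,interpolation=cv2.INTER_CUBIC))
```

```text
0.06 [0.4975 0.06   0.0966] [[0.5347, 0.06, 0.0956], [0.4606, 0.06, 0.0976]]
0.08 [0.4986 0.08   0.1178] [[0.5346, 0.08, 0.1168], [0.4628, 0.08, 0.1187]]
0.094 [0.4994 0.094  0.1326] [[0.5346, 0.094, 0.1317], [0.4644, 0.094, 0.1335]]
0.1 [0.4997 0.1    0.1389] [[0.5346, 0.1, 0.138], [0.4651, 0.1, 0.1398]]
```

View pics/s7d.png

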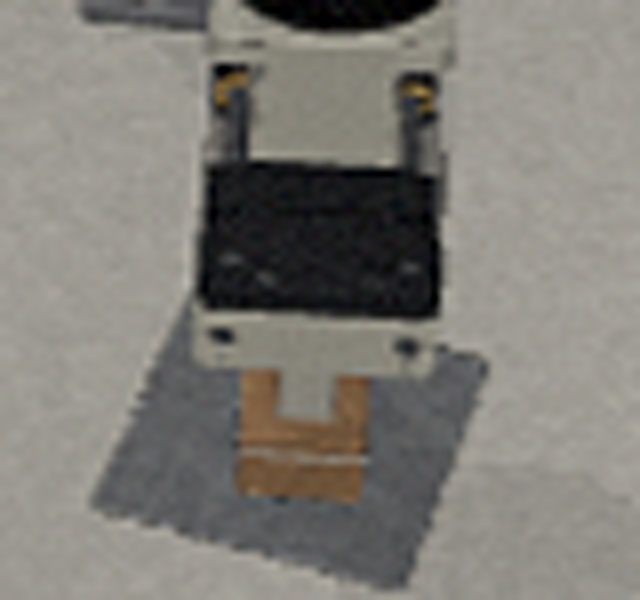

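Contact comes at TCP z=0.020 on the 0.034 top. The tips are therefore about 14 mm behind the TCP, not 11 mm ahead, and the fingers are effectively 25 mm shorter, with about 59–65 mm from tips to body. New plan: take the cassette by its ends with TCP near z=0.002, lower it onto the catch slopes and release. Then press its top with nearly closed fingertips, because the lip leaves no room for a deep gripped press.

```bash
python3 -m creep '[[0,0,-0.01,0,140],[0,0,-0.005,0,20],[0,0,0,0,20],[0,0,0,0,20],[0,0,0,0,20],[0,0,0,0,20],[0,0,0,0,20]]'
python3 -m creep '[[0,0,0.012,0,20],[0,0,0.012,0,20],[0,0,0.006,0,20],[0,0,0,0,20],[0,0,0,0,20],[0,0,0,0,20]]'
```

```text
t: 12.33
tool_pos: [0.4987, -0.0014, 0.0339]
orientation: [-3.141, 0.048, 0.001]
force: [0.5, -0.1, -0.0]
opening: 0.0773
t: 12.83
tool_pos: [0.499, -0.0014, 0.0041]
orientation: [3.141, -0.047, -0.001]
force: [0.7, -0.5, 0.6]
opening: 0.0857
```

```bash
python3 -m creep '[[0,0,0.002,0,20],[0,0,0,0,140],[0,0,0,0,140],[0,0,0,0,140],[0,0,0,0,140],[0,0,0,0,140],[0,0,0,0,140]]' 30
python3 -m creep '[[0,0,0,0,140],[0,0,0,0,140]]'; python3 look.py w8
```

```text
t: 13.42
tool_pos: [0.4992, -0.0015, 0.0025]
orientation: [3.141, -0.048, 0.001]
force: [-0.6, 0.9, 0.9]
opening: 0.0615
t: 13.58
tool_pos: [0.4992, -0.0015, 0.0025]
orientation: [3.141, -0.047, 0.0]
force: [-0.3, -0.6, 3.0]
opening: 0.0617
13.5833 [ 0.4992 -0.0015  0.0025] [[1.0, -0.03, 0.0], [-0.03, -1.0, -0.0], [0.0, 0.0, -1.0]] [-0.11  0.06  1.95 -0.    1.13  1.5 ] [-0.3 -0.6  3. ] 0.06166358589801731
```

View pics/w8.png

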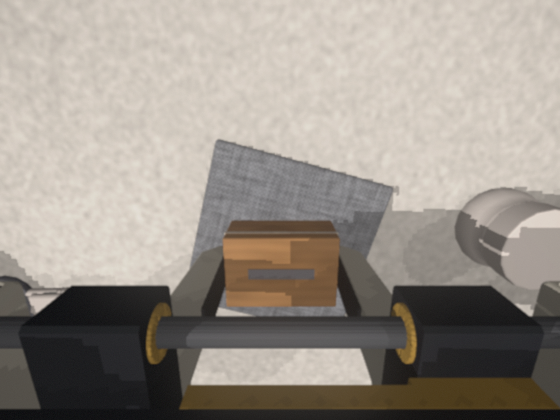

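```bash
python3 -m creep '[[0,0,-0.01,0,140],[0,0,-0.025,0,140],[0,0,-0.035,0,140],[0,0,-0.035,0,140],[0,0,-0.035,0,140],[0,0.015,-0.03,0,140],[-0.007,0.03,-0.02,0,140],[-0.007,0.035,-0.01,0,140],[-0.007,0.035,0,0,140],[-0.007,0.035,0,0,140],[-0.007,0.035,0,0,140],[-0.006,0.035,0,0,140]]'
python3 -m creep '[[0,0.025,0,0,140],[0,0.015,0,0,140],[0,0,0,0,140],[0,0,0,0,140],[0,0,0,0,140]]'
python3 look.py w9
```

```text
t: 14.63
tool_pos: [0.4505, -0.2215, 0.203]
orientation: [3.141, -0.047, 0.001]
force: [1.2, -0.0, -1.1]
opening: 0.0618
t: 15.05
tool_pos: [0.4504, -0.2589, 0.2022]
orientation: [-3.14, 0.046, 0.0]
force: [-0.4, 0.6, -0.9]
opening: 0.0618
15.05 [ 0.4504 -0.2589  0.2022] [[1.0, -0.03, -0.0], [-0.03, -1.0, 0.001], [-0.0, -0.001, -1.0]] [-0.62 -0.09  1.71  0.    1.52  0.98] [-0.4  0.6 -0.9] 0.06176539146264323
```

View pics/w9.png

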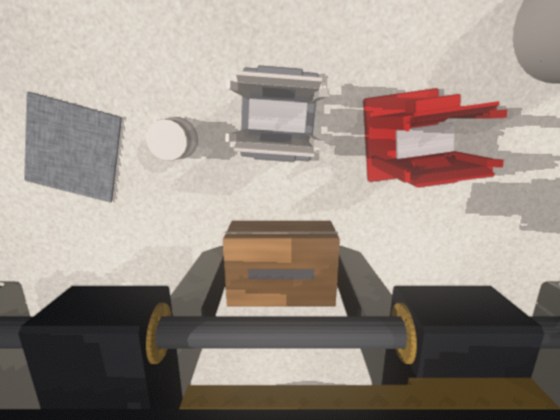

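Run:
```python
import cv2
im=cv2.imread("pics/w9.png");cv2.imwrite("pics/w9c.png",cv2.resize(im[60:170,220:330],None,fx=7,fy=5.4 if 0 else 5.4,interpolation=cv2.INTER_CUBIC))
```

```text
(no output)
```

View pics/w9c.png

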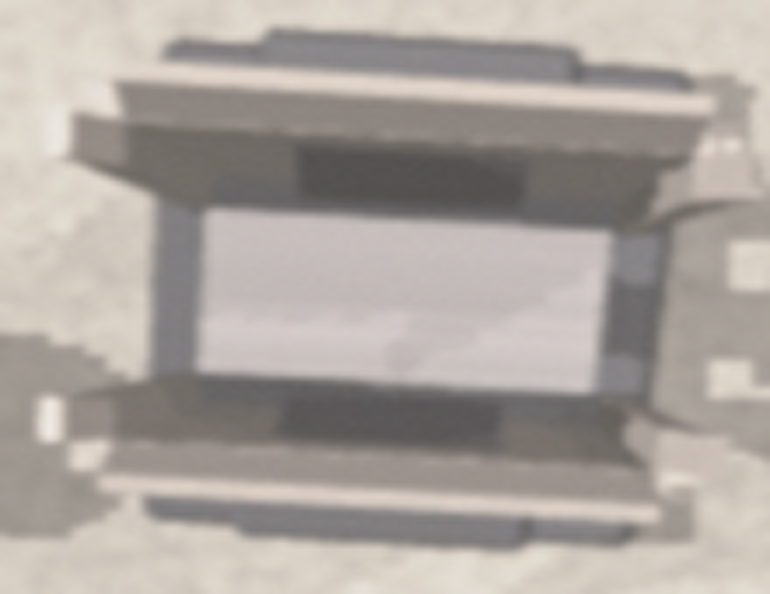

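Run:
```python
from h import *
D=np.load("pics/w9.npy",allow_pickle=True).item();p=D["p"];s=D["s"];pp,r=tcp(s)
g=lambda q,z:onz(p,(220+q[0]/7,60+q[1]/5.4),z)
def rep(nm,L,z):
    b=np.array([g(a,z) for a in L]);u=b[1]-b[0]+b[2]-b[3];c=b.mean(0)
    print(nm,c.round(4),"yaw",np.degrees(np.arctan2(u[0],-u[1])).round(2),[np.linalg.norm(b[i]-b[i-1]).round(4) for i in range(4)], "tool off",r.inv().apply(c-pp).round(4))
rep("platform",[(203,207),(612,230),(600,393),(195,373)],.07)
rep("lip",[(118,72),(713,98),(657,512),(100,482)],.126)
rep("lip2",[(118,85),(713,110),(657,515),(100,475)],.126)
rep("catchlower",[(300,192),(525,207),(500,400),(285,393)],.074)
ty=r.as_matrix()[:,1];print("tool y in same measure",np.degrees(np.arctan2(ty[0],-ty[1])))
# held cassette
q=[(225,236),(338,236),(336,305),(226,305)]
b=np.array([onz(p,a,pp[2]+.0315) for a in q]);print("held top",b.mean(0),r.inv().apply(b.mean(0)-pp).round(4),[np.linalg.norm(b[i]-b[i-1]).round(4) for i in range(4)])
```

```text
platform [ 0.5317 -0.2578  0.07  ] yaw -5.35 [np.float64(0.0286), np.float64(0.0564), np.float64(0.0283), np.float64(0.0574)] tool off [ 0.0812 -0.0034  0.1322]
lip [ 0.5319 -0.2578  0.126 ] yaw -5.09 [np.float64(0.0579), np.float64(0.0658), np.float64(0.059), np.float64(0.0661)] tool off [ 0.0815 -0.0035  0.0762]
lip2 [ 0.5313 -0.2578  0.126 ] yaw -5.69 [np.float64(0.0551), np.float64(0.0659), np.float64(0.0578), np.float64(0.0661)] tool off [ 0.0808 -0.0034  0.0762]
catchlower [ 0.5321 -0.2578  0.074 ] yaw -5.12 [np.float64(0.0343), np.float64(0.0306), np.float64(0.0331), np.float64(0.0301)] tool off [ 0.0816 -0.0034  0.1282]
tool y in same measure -1.6937787655813745
held top [ 0.45034182 -0.25909305  0.23372661] [-0.0001  0.0002 -0.0315] [np.float64(0.0415), np.float64(0.0589), np.float64(0.0415), np.float64(0.0616)]
```

```bash
python3 -m creep '[[0.015,-0.0034,0,0,140],[0.025,0,0,0,140],[0.025,0,0,0,140],[0.0162,0,0,0,140],[0,0,0,0.061,140],[0,0,0.02,0,140],[0,0,0.025,0,140],[0,0,0.015,0,140],[0,0,0,0,140],[0,0,0,0,140],[0,0,0,0,140],[0,0,0,0,140]]'
python3 look.py w10;python3 look.py t10 top;python3 look.py s10 side
python3 - <<'E'
import cv2
im=cv2.imread("pics/s10.png");cv2.imwrite("pics/s10c.png",cv2.resize(im[90:215,220:380],None,fx=5,fy=4.8,interpolation=cv2.INTER_CUBIC))
E
```

```text
t: 16.1
tool_pos: [0.5327, -0.2593, 0.1444]
orientation: [3.137, -0.142, 0.004]
force: [0.8, -0.1, -0.5]
opening: 0.0621
16.1 [ 0.5327 -0.2593  0.1444] [[0.996, -0.09, 0.003], [-0.09, -0.996, -0.001], [0.003, 0.001, -1.0]] [-0.54  0.14  1.59  0.    1.41  1.12] [ 0.8 -0.1 -0.5] 0.06209080802064317
16.15 [ 0.5326 -0.2594  0.1443] [[0.996, -0.091, 0.003], [-0.091, -0.996, -0.001], [0.003, 0.001, -1.0]] [-0.54  0.14  1.59  0.    1.41  1.12] [ 0.6 -0.6 -1.1] 0.06187697070479164
16.2 [ 0.5324 -0.2594  0.144 ] [[0.996, -0.091, 0.002], [-0.091, -0.996, -0.001], [0.002, 0.001, -1.0]] [-0.54  0.14  1.59  0.    1.41  1.12] [ 0.6 -0.6 -0.5] 0.06142549357244142
```

View pics/w10.png

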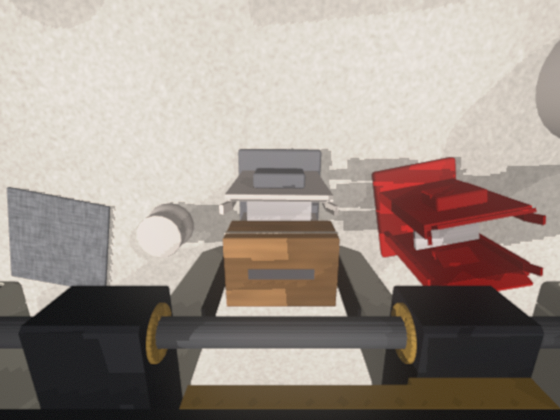

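View pics/s10c.png

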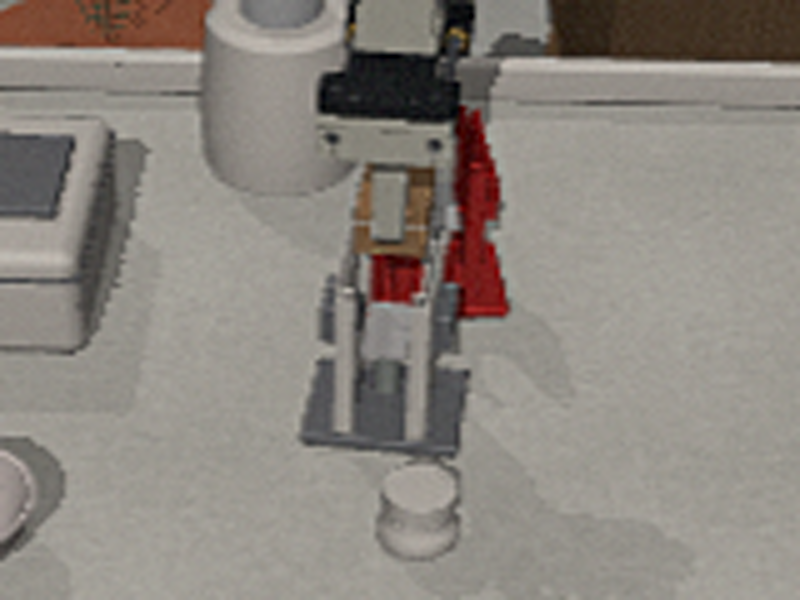

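The cassette hangs above the grey shaft and is aligned. I'll correct 1.6 mm in y and lower it.

```bash
python3 -m creep '[[-0.0005,-0.0016,0.008,0,140],[0,0,0.01,0,140],[0,0,0.008,0,140],[0,0,0.006,0,140],[0,0,0.004,0,140],[0,0,0,0,140],[0,0,0,0,140]]'
```

```text
t: 16.83
tool_pos: [0.5313, -0.2573, 0.1053]
orientation: [-3.138, 0.143, -0.0]
force: [4.7, 0.2, -4.1]
opening: 0.0617
```

```bash
python3 -m creep '[[0,0,0,0,140],[0,0,0,0,140]]'; python3 -m creep '[[0,0,0.004,0,140],[0,0,0.004,0,140],[0,0,0,0,140],[0,0,0,0,140]]'
```

```text
t: 17.0
tool_pos: [0.5313, -0.2573, 0.1059]
orientation: [-3.138, 0.143, -0.0]
force: [4.9, 0.4, -2.9]
opening: 0.0617
t: 17.33
tool_pos: [0.5313, -0.2577, 0.0977]
orientation: [3.138, -0.143, 0.001]
force: [5.3, -1.4, -3.8]
opening: 0.0617
```

```bash
python3 -m creep '[[0.001,0,0,0,140],[0,0,0.004,0,140],[0,0,0,0,140],[0,0,0,0,140]]'
```

```text
t: 17.67
tool_pos: [0.5315, -0.2574, 0.0935]
orientation: [-3.138, 0.143, 0.002]
force: [1.3, -0.4, -1.8]
opening: 0.0616
```

```bash
python3 -m creep '[[0,0,0.004,0,140],[0,0,0.003,0,140],[0,0,0,0,140],[0,0,0,0,140]]'; python3 -m creep '[[0,0,0.001,0,140],[0,0,0.001,0,140],[0,0,0,0,140]]'
```

```text
t: 18.0
tool_pos: [0.5318, -0.2574, 0.0868]
orientation: [-3.138, 0.143, 0.001]
force: [0.7, 0.7, -0.8]
opening: 0.0618
t: 18.25
tool_pos: [0.5321, -0.2576, 0.0852]
orientation: [3.138, -0.143, 0.0]
force: [0.9, 1.2, -0.7]
opening: 0.0617
```

```bash
python3 -m creep '[[0,0,0.001,0,140],[0,0,0.001,0,140],[0,0,0,0,140]]'; python3 -m creep '[[0,0,0.001,0,140],[0,0,0.001,0,140],[0,0,0,0,140]]'
```

```text
t: 18.5
tool_pos: [0.5321, -0.2576, 0.0831]
orientation: [-3.138, 0.143, 0.0]
force: [0.4, -1.0, 0.0]
opening: 0.0617
t: 18.75
tool_pos: [0.532, -0.2576, 0.081]
orientation: [-3.138, 0.143, 0.0]
force: [1.5, 0.5, -0.1]
opening: 0.0618
```

```bash
python3 -m creep '[[0,0,0.001,0,140],[0,0,0.001,0,140],[0,0,0,0,140]]'; python3 -m creep '[[0,0,0.001,0,140],[0,0,0.001,0,140],[0,0,0,0,140]]'
```

```text
t: 19.0
tool_pos: [0.532, -0.2576, 0.0791]
orientation: [-3.138, 0.143, 0.001]
force: [0.5, -1.3, -0.2]
opening: 0.0616
t: 19.25
tool_pos: [0.532, -0.2576, 0.0771]
orientation: [-3.138, 0.143, 0.0]
force: [0.6, 0.0, 0.4]
opening: 0.0617
```

```bash
python3 look.py w11;python3 look.py s11 side
python3 - <<'E'
import cv2
im=cv2.imread("pics/s11.png");cv2.imwrite("pics/s11c.png",cv2.resize(im[100:200,240:360],None,fx=6.5,fy=6,interpolation=cv2.INTER_CUBIC))
E
```

```text
19.25 [ 0.532  -0.2576  0.0771] [[0.996, -0.091, -0.0], [-0.091, -0.996, 0.0], [-0.0, -0.0, -1.0]] [-0.54  0.2   1.65 -0.    1.29  1.12] [0.6 0.  0.4] 0.061683148228199765
19.3 [ 0.532  -0.2576  0.0771] [[0.996, -0.091, -0.0], [-0.091, -0.996, 0.0], [-0.0, 0.0, -1.0]] [-0.54  0.2   1.65 -0.    1.29  1.12] [ 0.2 -0.6  0.3] 0.062028399857339635
```

View pics/w11.png

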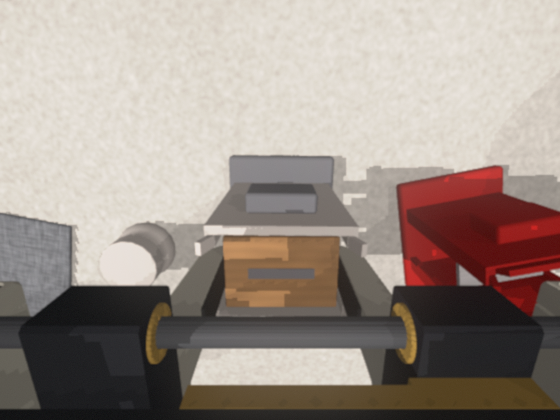

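View pics/s11c.png

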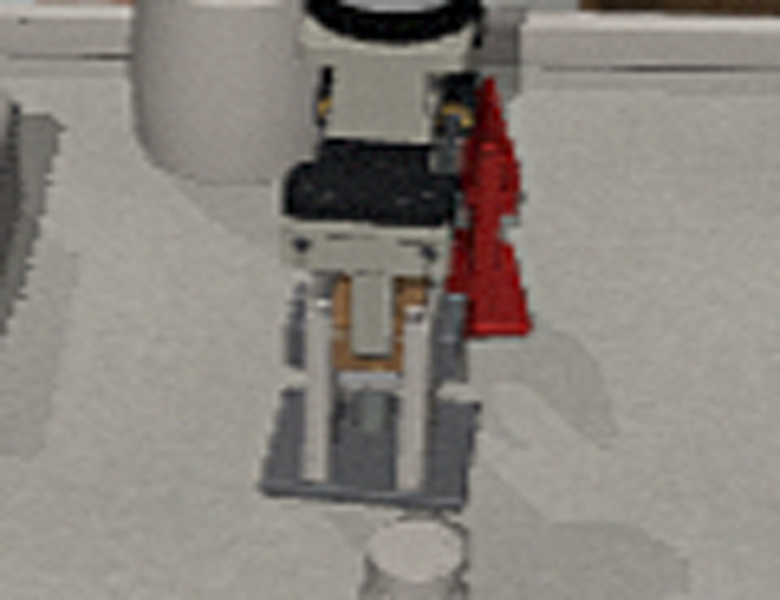

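```bash
python3 -m creep '[[0,0,0.001,0,140],[0,0,0.001,0,140],[0,0,0,0,140]]'; python3 -m creep '[[0,0,0.001,0,140],[0,0,0.001,0,140],[0,0,0,0,140]]'; python3 -m creep '[[0,0,0.001,0,140],[0,0,0.001,0,140],[0,0,0,0,140]]'
```

```text
t: 19.6
tool_pos: [0.5321, -0.2576, 0.0751]
orientation: [3.138, -0.143, -0.0]
force: [-0.4, -1.1, 0.6]
opening: 0.0619
t: 19.85
tool_pos: [0.532, -0.2575, 0.0729]
orientation: [-3.138, 0.143, 0.001]
force: [0.9, -0.8, 0.1]
opening: 0.0618
t: 20.1
tool_pos: [0.5319, -0.2574, 0.0708]
orientation: [-3.138, 0.143, 0.001]
force: [0.6, 0.3, -1.5]
opening: 0.0617
```

```bash
python3 look.py s12 side;python3 - <<'E'
from h import *
im=cv2.imread("pics/s12.png");cv2.imwrite("pics/s12c.png",cv2.resize(im[130:180,270:330],None,fx=12,fy=12,interpolation=cv2.INTER_CUBIC))
p=camera_params("side")
D=lambda L:(proj(p,L)-[270,130])*12
c=np.array([.5317,-.2578,0]);a=np.radians(-5.2);ux=np.array([np.cos(a),np.sin(a),0]);uy=np.array([-np.sin(a),np.cos(a),0])
for nm,L in (("under .0723 near edge",[c+s*.021*ux+.031*uy+[0,0,.0723] for s in(-1,1)]),("top near edge .1023",[c+s*.021*ux+.031*uy+[0,0,.1023] for s in(-1,1)]),("platf .07 near",[c+s*.014*ux+.028*uy+[0,0,.07] for s in(-1,1)]),("post tops .115",[c+s*.0235*ux+.0335*uy+[0,0,.115] for s in(-1,1)]),("base near top .01",[c+s*.05*ux+.043*uy+[0,0,.01] for s in(-1,1)]),("tip",[c+s*.0075*ux+.031*uy+[0,0,.0848] for s in(-1,1)]),("tipback",[c+s*.0075*ux+.048*uy+[0,0,.0848] for s in(-1,1)])):
    print(nm,D(L).round(0).tolist())
E
```

```text
20.1 [ 0.5319 -0.2574  0.0708] [[0.996, -0.091, -0.001], [-0.091, -0.996, 0.0], [-0.001, -0.0, -1.0]] [-0.54  0.21  1.65 -0.    1.28  1.12] [ 0.6  0.3 -1.5] 0.06173193675992363
under .0723 near edge [[404.0, 401.0], [240.0, 387.0]]
top near edge .1023 [[409.0, 305.0], [242.0, 291.0]]
platf .07 near [[378.0, 399.0], [269.0, 389.0]]
post tops .115 [[420.0, 269.0], [231.0, 254.0]]
base near top .01 [[501.0, 630.0], [121.0, 595.0]]
tip [[353.0, 357.0], [294.0, 352.0]]
tipback [[346.0, 397.0], [286.0, 392.0]]
```

View pics/s12c.png

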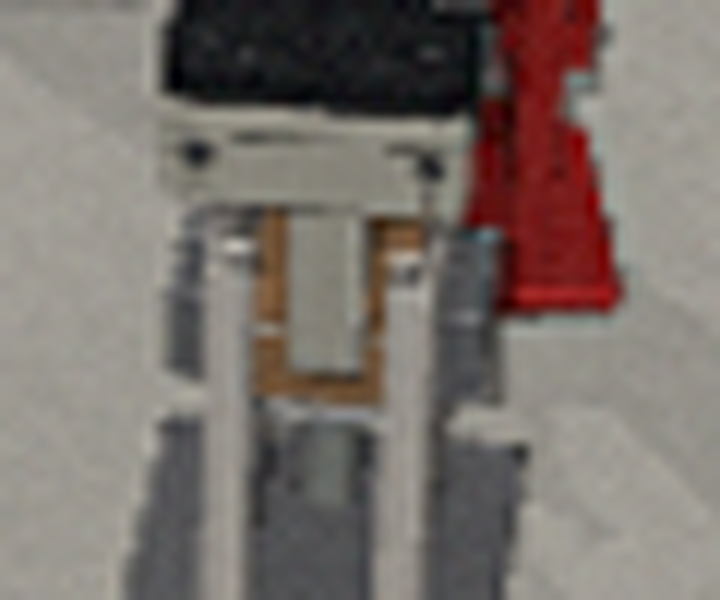

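The side crop shows the cassette's underside (row ~397) just above the platform (row ~408), between the posts. It has passed the slopes with little force. I'll lower it until the platform carries it.

```bash
python3 -m creep '[[0,0,0.001,0,140],[0,0,0,0,140],[0,0,0,0,140]]'; python3 -m creep '[[0,0,0.001,0,140],[0,0,0,0,140],[0,0,0,0,140]]';  python3 -m creep '[[0,0,0.001,0,140],[0,0,0,0,140],[0,0,0,0,140]]'
```

```text
t: 20.4
tool_pos: [0.532, -0.2575, 0.07]
orientation: [-3.138, 0.143, 0.001]
force: [-0.2, -0.1, -1.6]
opening: 0.0619
t: 20.65
tool_pos: [0.5321, -0.2576, 0.0692]
orientation: [-3.138, 0.143, 0.0]
force: [0.3, -0.3, -0.9]
opening: 0.0616
t: 20.9
tool_pos: [0.5323, -0.2576, 0.0684]
orientation: [3.138, -0.143, 0.0]
force: [0.5, -0.3, -0.1]
opening: 0.0621
```

```bash
python3 -m creep '[[0,0,0.001,0,140],[0,0,0,0,140],[0,0,0,0,140]]'; python3 -m creep '[[0,0,0.001,0,140],[0,0,0,0,140],[0,0,0,0,140]]';  python3 -m creep '[[0,0,0.001,0,140],[0,0,0,0,140],[0,0,0,0,140]]'
```

```text
t: 21.15
tool_pos: [0.5323, -0.2577, 0.0675]
orientation: [3.138, -0.143, 0.001]
force: [0.5, 0.1, 2.1]
opening: 0.0614
t: 21.4
tool_pos: [0.5323, -0.2577, 0.0664]
orientation: [3.138, -0.143, 0.001]
force: [0.7, -0.5, 2.4]
opening: 0.062
t: 21.65
tool_pos: [0.5323, -0.2577, 0.0653]
orientation: [3.138, -0.143, 0.0]
force: [1.5, -0.3, 1.1]
opening: 0.0618
```

```bash
python3 -m creep '[[0,0,-0.0015,0,140],[0,0,0,0,140],[0,0,0,0,85],[0,0,0,0,82],[0,0,0,0,80],[0,0,0,0,60],[0,0,0,0,40],[0,0,0,0,40],[0,0,0,0,40]]'; python3 look.py s13 side; python3 -c "
import cv2
im=cv2.imread('pics/s13.png');cv2.imwrite('pics/s13c.png',cv2.resize(im[130:180,270:330],None,fx=12,fy=12,interpolation=cv2.INTER_CUBIC))"
```

```text
t: 22.4
tool_pos: [0.532, -0.2575, 0.0666]
orientation: [-3.138, 0.143, 0.0]
force: [0.3, 0.0, 0.2]
opening: 0.0782
22.4 [ 0.532  -0.2575  0.0666] [[0.996, -0.091, -0.0], [-0.091, -0.996, 0.0], [-0.0, -0.0, -1.0]] [-0.54  0.21  1.66 -0.    1.27  1.12] [0.3 0.  0.2] 0.07824727688418366
```

View pics/s13c.png

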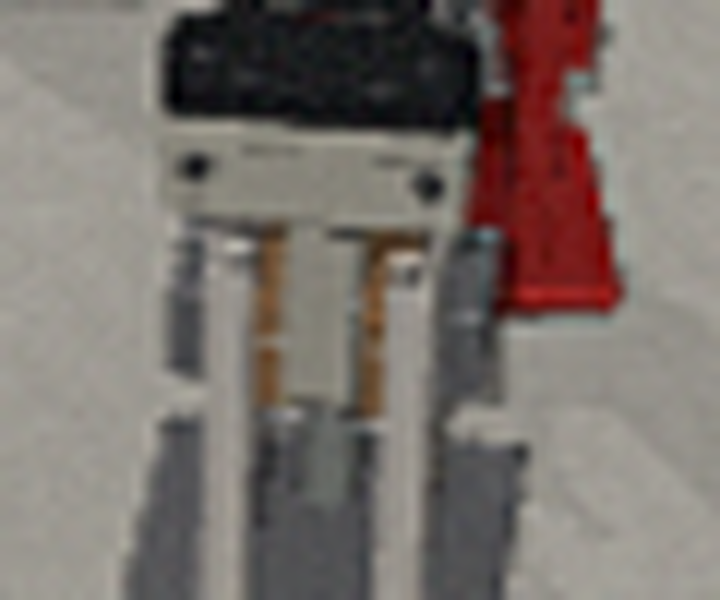

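Released; the cassette stayed on the platform. Next: withdraw upwards and bring the fingers together.

```bash
python3 -m creep '[[0,0,-0.005,0,30],[0,0,-0.015,0,30],[0,0,-0.025,0,30],[0,0,-0.015,0,40],[0,0,0,0,205],[0,0,0,0,205],[0,0,0,0,205],[0,0,0,0,205],[0,0,0,0,205],[0,0,0,0,205],[0,0,0,0,205]]' 40;  python3 look.py w14
```

```text
t: 23.37
tool_pos: [0.5318, -0.2574, 0.126]
orientation: [-3.138, 0.143, 0.002]
force: [0.5, -0.3, 0.4]
opening: 0.0362
23.3667 [ 0.5318 -0.2574  0.126 ] [[0.996, -0.091, -0.001], [-0.091, -0.996, 0.001], [-0.001, -0.001, -1.0]] [-0.54  0.16  1.61 -0.    1.38  1.12] [ 0.5 -0.3  0.4] 0.03615289067312232
```

View pics/w14.png

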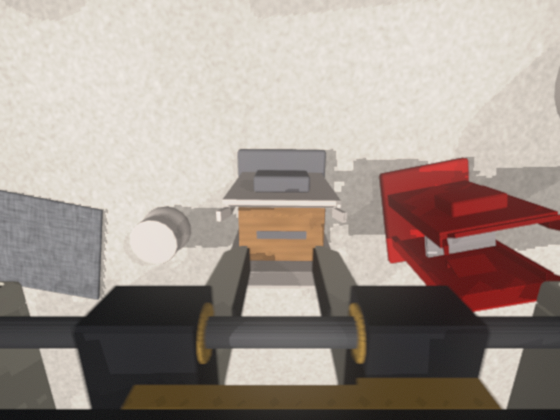

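```bash
python3 -m creep '[[0,0,0,0,205],[0,0,0,0,205],[0,0,0.01,0,205],[0,0,0.015,0,205],[0,0,0.008,0,205],[0,0,0,0,205],[0,0,0,0,205]]'
```

```text
t: 24.0
tool_pos: [0.5314, -0.2572, 0.0927]
orientation: [-3.137, 0.143, 0.003]
force: [0.4, 0.4, 0.2]
opening: 0.0177
```

```bash
python3 -m creep '[[0,0,0.003,0,205],[0,0,0.003,0,205],[0,0,0.003,0,205],[0,0,0,0,205]]';python3 -m creep '[[0,0,0.003,0,205],[0,0,0.003,0,205],[0,0,0.003,0,205],[0,0,0,0,205]]'
```

```text
t: 24.33
tool_pos: [0.5325, -0.2578, 0.0848]
orientation: [3.138, -0.143, 0.001]
force: [-0.6, -1.0, 1.1]
opening: 0.018
t: 24.67
tool_pos: [0.5325, -0.2578, 0.0756]
orientation: [3.138, -0.143, 0.001]
force: [1.9, -1.1, 1.5]
opening: 0.0178
```

```bash
python3 -m creep '[[0,0,0.003,0,205],[0,0,0.003,0,205],[0,0,0,0,205]]';python3 -m creep '[[0,0,0.003,0,205],[0,0,0,0,205],[0,0,0,0,205]]'; python3 look.py s15 side;  python3 look.py w15; python3 -c "
import cv2
im=cv2.imread('pics/s15.png');cv2.imwrite('pics/s15c.png',cv2.resize(im[120:180,260:340],None,fx=9,fy=9,interpolation=cv2.INTER_CUBIC))"
```

```text
t: 24.92
tool_pos: [0.5325, -0.2578, 0.0697]
orientation: [3.138, -0.143, 0.001]
force: [1.1, -0.8, 2.4]
opening: 0.0179
t: 25.17
tool_pos: [0.5324, -0.2578, 0.067]
orientation: [3.138, -0.143, 0.001]
force: [0.5, -1.1, 3.1]
opening: 0.0185
25.1667 [ 0.5324 -0.2578  0.067 ] [[0.996, -0.091, 0.001], [-0.091, -0.996, -0.0], [0.001, 0.0, -1.0]] [-0.54  0.21  1.65 -0.    1.27  1.12] [ 0.5 -1.1  3.1] 0.018509912640553593
25.2167 [ 0.5324 -0.2578  0.067 ] [[0.996, -0.091, 0.001], [-0.091, -0.996, -0.0], [0.001, 0.0, -1.0]] [-0.54  0.21  1.65 -0.    1.27  1.12] [ 1.  -0.6  3.5] 0.018313842277846062
```

View pics/s15c.png

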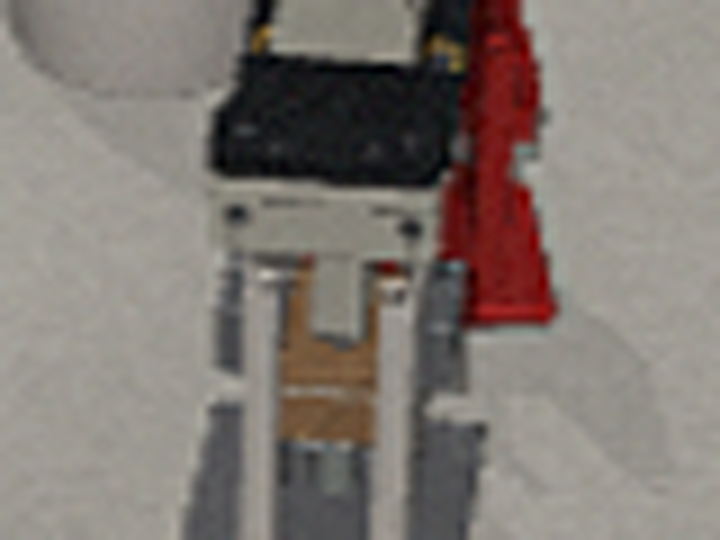

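View pics/w15.png

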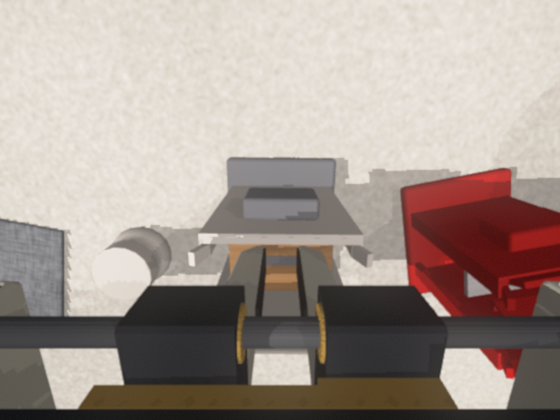

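```bash
python3 -m creep '[[0,0,0.003,0,205],[0,0,0.003,0,205],[0,0,0,0,205]]';python3 -m creep '[[0,0,0.002,0,205],[0,0,0.002,0,205],[0,0,0,0,205]]';python3 -m creep '[[0,0,0.002,0,205],[0,0,0,0,205],[0,0,0,0,205]]'
```

```text
t: 25.52
tool_pos: [0.5324, -0.2578, 0.0609]
orientation: [3.138, -0.143, 0.001]
force: [0.6, -0.1, 4.1]
opening: 0.0183
t: 25.77
tool_pos: [0.5325, -0.2578, 0.0571]
orientation: [3.138, -0.143, 0.001]
force: [1.0, -0.7, 6.5]
opening: 0.0185
t: 26.02
tool_pos: [0.5325, -0.2578, 0.0552]
orientation: [3.138, -0.143, 0.001]
force: [1.1, -0.7, 6.3]
opening: 0.0181
```

```bash
python3 -m creep '[[0,0,0.001,0,205],[0,0,0,0,205],[0,0,0,0,205]]';python3 -m creep '[[0,0,0.001,0,205],[0,0,0,0,205],[0,0,0,0,205]]'; python3 look.py s16 side;  python3 -c "
import cv2
im=cv2.imread('pics/s16.png');cv2.imwrite('pics/s16c.png',cv2.resize(im[120:180,260:340],None,fx=9,fy=9,interpolation=cv2.INTER_CUBIC))"
```

```text
t: 26.27
tool_pos: [0.5325, -0.2578, 0.0543]
orientation: [3.138, -0.143, 0.001]
force: [0.4, 0.4, 6.1]
opening: 0.0182
t: 26.52
tool_pos: [0.5325, -0.2578, 0.0533]
orientation: [3.138, -0.143, 0.001]
force: [0.3, -0.4, 5.9]
opening: 0.0179
26.5167 [ 0.5325 -0.2578  0.0533] [[0.996, -0.091, 0.001], [-0.091, -0.996, -0.0], [0.001, 0.0, -1.0]] [-0.54  0.23  1.66 -0.    1.25  1.12] [ 0.3 -0.4  5.9] 0.01787203254277595
```

View pics/s16c.png

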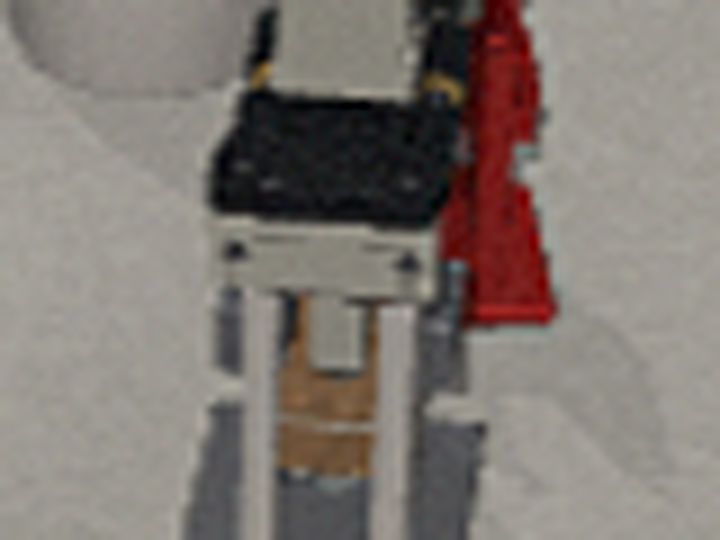

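```bash
python3 -m creep '[[0,0,0.0015,0,205],[0,0,0,0,205],[0,0,0,0,205]]'; python3 -m creep '[[0,0,-0.002,0,205],[0,0,-0.002,0,205],[0,0,0,0,205]]'; python3 -m creep '[[0,0,-0.002,0,205],[0,0,-0.002,0,205],[0,0,0,0,205]]'
```

```text
t: 26.82
tool_pos: [0.5325, -0.2578, 0.0519]
orientation: [3.138, -0.143, 0.001]
force: [1.3, -0.3, 6.0]
opening: 0.0182
t: 27.07
tool_pos: [0.5325, -0.2578, 0.0561]
orientation: [3.138, -0.143, 0.001]
force: [0.6, -0.1, 5.9]
opening: 0.0183
t: 27.32
tool_pos: [0.5317, -0.2573, 0.0591]
orientation: [-3.138, 0.143, 0.002]
force: [-0.4, 0.2, 0.2]
opening: 0.0183
```

Force vanished at tip height ~0.072, so it is caught. Retract and look.

```bash
python3 -m creep '[[0,0,-0.005,0,205],[0,0,-0.015,0,205],[0,0,-0.025,0,205],[0,0,-0.025,0,205],[-0.02,0,-0.025,0,205],[-0.03,0,-0.02,0,205],[-0.03,0,0,0,150],[0,0,0,0,100],[0,0,0,0,60]]'; python3 look.py w17; python3 look.py s17 side;  python3 -c "
import cv2
im=cv2.imread('pics/s17.png');cv2.imwrite('pics/s17c.png',cv2.resize(im[120:180,260:340],None,fx=9,fy=9,interpolation=cv2.INTER_CUBIC))
im=cv2.imread('pics/w17.png');cv2.imwrite('pics/w17c.png',cv2.resize(im[60:200,190:370],None,fx=4.4,fy=4.2,interpolation=cv2.INTER_CUBIC))"
```

```text
t: 28.07
tool_pos: [0.4513, -0.2501, 0.1743]
orientation: [-3.138, 0.145, 0.0]
force: [-0.3, 0.3, -0.7]
opening: 0.0334
28.0667 [ 0.4513 -0.2501  0.1743] [[0.996, -0.092, -0.0], [-0.092, -0.996, 0.0], [-0.0, -0.0, -1.0]] [-0.61 -0.08  1.76  0.    1.46  1.06] [-0.3  0.3 -0.7] 0.03341294696644842
28.1167 [ 0.4522 -0.2502  0.1742] [[0.996, -0.092, 0.0], [-0.092, -0.996, 0.0], [0.0, -0.0, -1.0]] [-0.6  -0.08  1.76  0.    1.46  1.06] [0.2 0.6 0.2] 0.03730594228327761
```

View pics/s17c.png

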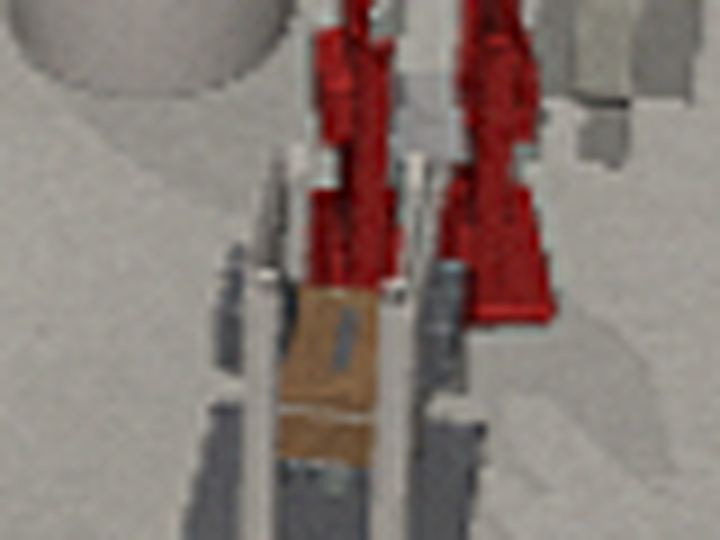

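View pics/w17c.png

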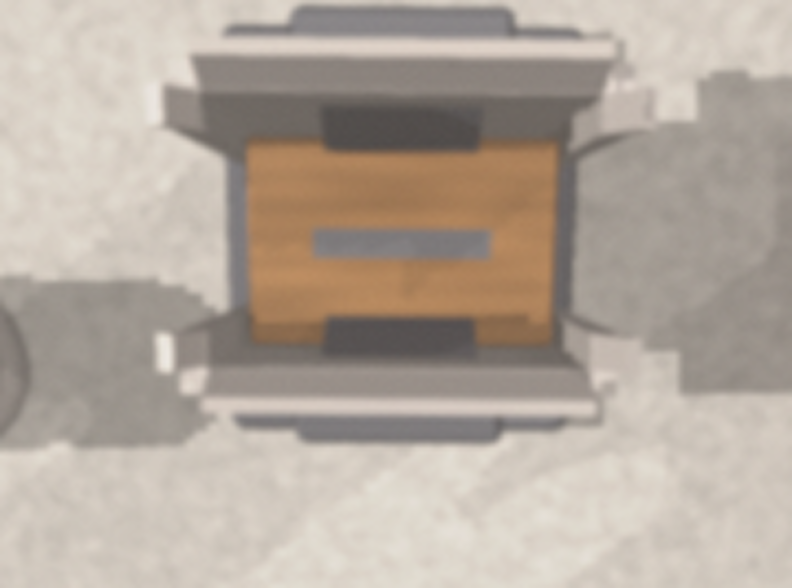

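The thick cassette is caught: both dark catches overlap its top edges and the side view shows it flat. Now the thin one.

```bash
python3 -m creep '[[0,-0.015,0,0,60],[-0.002,-0.03,0,0,60],[-0.002,-0.04,0,0,60],[-0.002,-0.04,0,0,60],[-0.002,-0.04,0,0,60],[-0.002,-0.04,0,0,60],[-0.002,-0.04,0,0,60],[-0.002,-0.04,0,0,60],[-0.002,-0.04,0,0,60],[-0.002,-0.04,0,0,60],[0,-0.04,0,0,60],[0,-0.04,0,0,60]]'
python3 -m creep '[[0,-0.04,0,0,60],[0,-0.04,0,0,60],[0,-0.03,0,-0.1,60],[0,0,0,-0.12,60],[0,0,0,-0.12,60],[0,0,0,-0.12,60],[0,0,0,-0.12,60],[0,0,0,-0.12,60],[0,0,0,-0.12,60],[0,0,0,-0.12,60],[0,0,0,-0.12,60],[0,0,0,-0.12,60]]'
python3 -m creep '[[0,0,0,-0.12,60],[0,0,0,-0.12,60],[0,0,0,-0.12,60],[0,0,0,-0.1,60],[0,0,0,0,60],[0,0,0,0,60]]'
python3 look.py w18
```

```text
t: 29.17
tool_pos: [0.4751, 0.1973, 0.1739]
orientation: [3.138, -0.142, -0.001]
force: [0.8, -0.8, -0.1]
opening: 0.0714
t: 30.17
tool_pos: [0.4853, 0.3048, 0.1734]
orientation: [-2.682, -1.636, 0.002]
force: [-0.9, 0.4, 1.1]
opening: 0.071
t: 30.67
tool_pos: [0.4851, 0.3045, 0.1735]
orientation: [-2.248, -2.193, 0.002]
force: [-0.4, 0.9, 0.5]
opening: 0.0711
30.6667 [0.4851 0.3045 0.1735] [[0.025, 1.0, -0.001], [1.0, -0.025, -0.0], [-0.0, -0.001, -1.0]] [0.47 0.07 1.6  0.   1.46 0.5 ] [-0.4  0.9  0.5] 0.07109691053889096
```

View pics/w18.png

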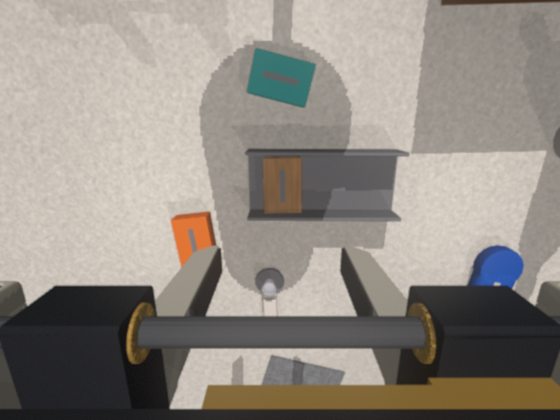

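```bash
sed -i 's/(5,90,95)/(5,90,60)/' cas.py; python3 cas.py w18 .026 245 340 145 225
```

```text
box [[263.0, 157.0], [300.0, 157.0], [300.0, 212.0], [263.0, 212.0]] centre [0.4847 0.315  0.026 ] dims 0.0394 0.0613 yaw of long axis vs world y -0.2892718026378702
tool-y yaw same measure 88.58077092909977 offset in tool [ 0.0105 -0.0006  0.1475]
```

View pics/w18_m.png

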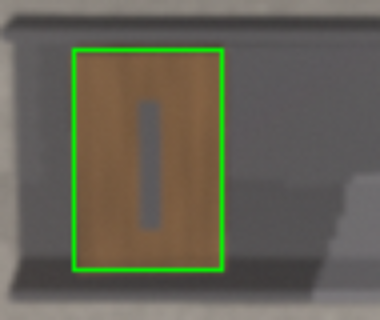

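```bash
python3 -m creep '[[0.01,0,0.025,0,60],[0,0,0.035,0,60],[0,0,0.035,0,60],[0,0,0.03,0,60],[0,0,0.015,0,60],[0,0,0,0,60],[0,0,0,0,60],[0,0,0,0,60]]'
```

```text
t: 31.38
tool_pos: [0.4864, 0.3147, 0.0359]
orientation: [2.247, 2.195, 0.003]
force: [-0.6, -0.3, 1.1]
opening: 0.0714
```

```bash
python3 -m creep '[[0,-0.0005,0.015,0,60],[0,0,0.015,0,60],[0,0,0.006,0,60],[0,0,0,0,60],[0,0,0,0,60],[0,0,0,0,60]]'
```

```text
t: 31.88
tool_pos: [0.4859, 0.3146, -0.0001]
orientation: [2.246, 2.196, 0.003]
force: [0.4, -0.4, 0.2]
opening: 0.0711
```

```bash
python3 -m creep '[[0,0,0.001,0,60],[0,0,0,0,160],[0,0,0,0,160],[0,0,0,0,160],[0,0,0,0,160],[0,0,0,0,160],[0,0,0,0,160],[0,0,0,0,160]]' 25
```

```text
t: 32.55
tool_pos: [0.4849, 0.314, -0.0027]
orientation: [2.246, 2.197, 0.0]
force: [-0.1, 0.6, 0.8]
opening: 0.0416
```

```bash
python3 -m creep '[[0,0,-0.01,0,160],[0,0,-0.02,0,160],[0,0,-0.03,0,160],[0,0,-0.03,0,160],[-0.015,0.002,0,0,160],[-0.03,0.002,0,0,160],[-0.035,0.003,0,0,160],[-0.035,0.003,0,0,160],[-0.035,0.003,0,0,160],[-0.035,0.003,0,0,160],[-0.035,0.003,0,0,160],[-0.035,0.002,0,0,160]]'
python3 -m creep '[[-0.03,0.001,0,0,160],[-0.02,0,0,0,160],[-0.011,0,0,0,160],[0,0,0.02,0,160],[0,0,0.03,0,160],[0,0,0.02,0,160],[0,0,0.01,0,160],[0,0,0,0,160],[0,0,0,0,160],[0,0,0,0,160]]'
```

```text
t: 33.55
tool_pos: [0.4999, 0.0568, 0.0876]
orientation: [2.245, 2.197, 0.0]
force: [0.8, -0.2, -1.9]
opening: 0.0418
t: 34.38
tool_pos: [0.5011, -0.0022, 0.0088]
orientation: [2.244, 2.196, 0.002]
force: [-0.2, -0.2, -0.9]
opening: 0.0419
```

```bash
python3 -m creep '[[0,0,0.003,0,160],[0,0,0.003,0,160],[0,0,0.003,0,160],[0,0,0.001,0,160],[0,0,0,0,160],[0,0,0,0,160]]'
```

```text
t: 34.88
tool_pos: [0.4999, -0.0024, -0.0027]
orientation: [2.246, 2.197, 0.0]
force: [0.4, 0.3, 0.3]
opening: 0.042
```

```bash
python3 -m creep '[[0,0,0.0005,0,160],[0,0,0,0,160],[0,0,0,0,130],[0,0,0,0,110],[0,0,0,0,60],[0,0,0,0,60],[0,0,0,0,60],[0,0,-0.02,0,60],[0,0,-0.03,0,40],[0,0,-0.03,0,20],[0,0,-0.01,0.12,20],[0,0,0,0.12,20]]'
python3 -m creep '[[0,0,0,0.12,20],[0,0,0,0.12,20],[0,0,0,0.12,20],[0,0,0,0.12,20],[0,0,0,0.12,20],[0,0,0,0.12,20],[0,0,0,0.12,20],[0,0,0,0.12,20],[0,0,0,0.12,20],[0,0,0,0.12,20],[0,0,0,0.12,20],[0,0,0,0.01,20]]'
python3 -m creep '[[0,0,0,0,20],[0,0,0,0,20]]'
python3 look.py w19; python3 cas.py w19 .026 220 350 150 260
```

```text
t: 35.88
tool_pos: [0.5027, -0.0027, 0.0909]
orientation: [2.494, 1.903, 0.008]
force: [-0.2, 0.0, 0.0]
opening: 0.0854
t: 36.88
tool_pos: [0.4998, -0.0024, 0.0867]
orientation: [3.141, -0.042, -0.0]
force: [0.8, 0.0, -1.1]
opening: 0.0854
t: 37.05
tool_pos: [0.4998, -0.0024, 0.0867]
orientation: [3.141, -0.027, -0.0]
force: [0.8, -0.2, 0.7]
opening: 0.0855
37.05 [ 0.4998 -0.0024  0.0867] [[1.0, -0.017, -0.0], [-0.017, -1.0, -0.0], [-0.0, 0.0, -1.0]] [-0.11 -0.05  1.9  -0.    1.3   1.48] [ 0.8 -0.2  0.7] 0.08546787112263086
box [[244.0, 191.0], [318.0, 191.0], [318.0, 241.0], [244.0, 241.0]] centre [ 0.501  -0.0025  0.026 ] dims 0.0598 0.0436 yaw of long axis vs world y -0.9104278372828958
tool-y yaw same measure -0.9908382179448836 offset in tool [0.0011 0.0001 0.0607]
```

View pics/w19_m.png

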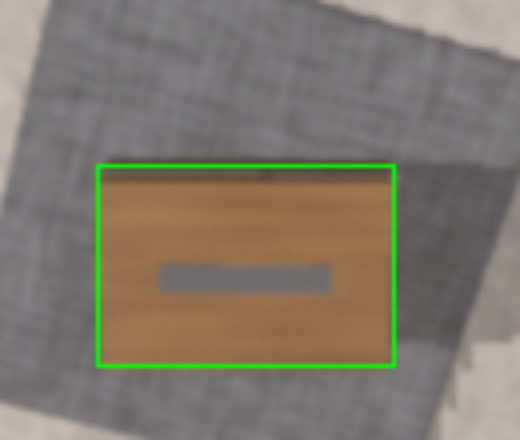

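Thin is aligned with the jaws. When it spreads the catches, the sprung thick one is freed, so I must not let go mid-way. I'll take a shallow end grip (tips ~4.5 mm below its top) with full force, so I can press it all the way down while holding it.

```bash
python3 -m creep '[[-0.0003,0,0.02,0,20],[0,0,0.03,0,20],[0,0,0.02,0,20],[0,0,0.007,0,20],[0,0,0,0,20],[0,0,0,0,20],[0,0,0,0,20]]'
```

```text
t: 37.68
tool_pos: [0.5009, -0.0025, 0.0114]
orientation: [3.141, -0.032, 0.004]
force: [-0.3, 0.5, 0.4]
opening: 0.0862
```

```bash
python3 -m creep '[[0,0,0.002,0,20],[0,0,0,0,20],[0,0,0,0,20]]'
```

```text
t: 37.93
tool_pos: [0.5002, -0.0024, 0.0086]
orientation: [3.141, -0.033, 0.002]
force: [0.4, -0.3, 0.0]
opening: 0.0859
```

```bash
python3 -m creep '[[0,0,0.001,0,80],[0,0,0,0,140],[0,0,0,0,140],[0,0,0,0,140],[0,0,0,0,140],[0,0,0,0,140],[0,0,0,0,140],[0,0,0,0,140]]' 60;python3 look.py w20
```

```text
t: 38.6
tool_pos: [0.4995, -0.0024, 0.0068]
orientation: [3.141, -0.033, -0.0]
force: [-0.5, 0.0, 0.3]
opening: 0.0607
38.6 [ 0.4995 -0.0024  0.0068] [[1.0, -0.021, -0.0], [-0.021, -1.0, -0.0], [-0.0, 0.0, -1.0]] [-0.11  0.06  1.95 -0.    1.14  1.48] [-0.5  0.   0.3] 0.06074128170608929
```

View pics/w20.png

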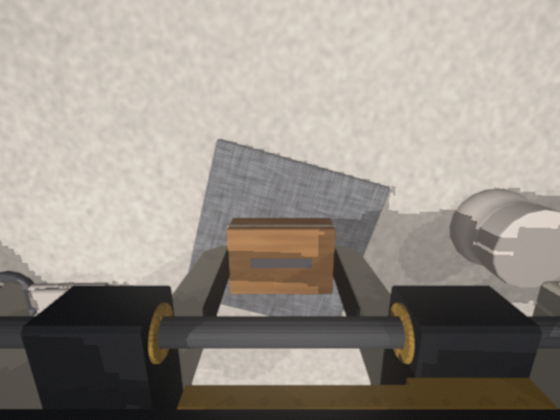

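```bash
python3 - <<'E'
from h import *
D=np.load("pics/w20.npy",allow_pickle=True).item();p=D["p"];s=D["s"];pp,r=tcp(s)
b=np.array([onz(p,a,.026) for a in [(229,227),(334,227),(333,293.5),(230,293.5)]]);print(b.mean(0),r.inv().apply(b.mean(0)-pp).round(4),[np.linalg.norm(b[i]-b[i-1]).round(4) for i in range(4)])
E
python3 -m creep '[[0,0,-0.01,0,140],[0,0,-0.02,0,140],[0,0,-0.03,0,140],[0,0,-0.035,0,140],[0,0,-0.035,0,140],[0,0.015,-0.025,0,140],[0.005,0.025,-0.015,0,140],[0.006,0.03,0,0,140],[0.006,0.035,0,0,140],[0.006,0.035,0,0,140],[0.006,0.035,0,0,140],[0.006,0.035,0,0,140]]'
python3 -m creep '[[0.003,0.025,0,0,140],[0,0.015,0,0,140],[0,0.0046,0,0.07,140],[0,0,0,0,140],[0,0,0,0,140],[0,0,0,0,140]]'
```

```text
[ 0.49951372 -0.00273083  0.026     ] [-0.      0.0003 -0.0192] [np.float64(0.0424), np.float64(0.0587), np.float64(0.0424), np.float64(0.0617)]
t: 39.65
tool_pos: [0.53, -0.2147, 0.1775]
orientation: [3.141, -0.033, 0.001]
force: [0.7, 0.5, -1.2]
opening: 0.0606
t: 40.15
tool_pos: [0.5322, -0.2567, 0.1769]
orientation: [-3.138, 0.139, 0.0]
force: [0.1, 0.4, -1.7]
opening: 0.0609
```

```bash
python3 -m creep '[[0,0.001,0.015,0,140],[0,0,0.02,0,140],[0,0,0.015,0,140],[0,0,0.01,0,140],[0,0,0.005,0,140],[0,0,0,0,140],[0,0,0,0,140],[0,0,0,0,140]]'
```

```text
t: 40.82
tool_pos: [0.5328, -0.2589, 0.1131]
orientation: [3.137, -0.142, 0.003]
force: [0.3, 0.0, -1.2]
opening: 0.0608
```

```bash
python3 -m creep '[[0,-0.001,0.005,0,140],[0,0,0.005,0,140],[0,0,0.003,0,140],[0,0,0,0,140],[0,0,0,0,140]]';python3 look.py w21; python3 look.py s21 side;  python3 -c "
import cv2
im=cv2.imread('pics/s21.png');cv2.imwrite('pics/s21c.png',cv2.resize(im[110:180,250:340],None,fx=8,fy=8,interpolation=cv2.INTER_CUBIC))"
```

```text
t: 41.23
tool_pos: [0.5318, -0.2576, 0.0983]
orientation: [-3.138, 0.143, 0.001]
force: [0.3, -1.1, -0.7]
opening: 0.0609
41.2333 [ 0.5318 -0.2576  0.0983] [[0.996, -0.091, -0.001], [-0.091, -0.996, 0.0], [-0.001, -0.0, -1.0]] [-0.54  0.18  1.63 -0.    1.33  1.12] [ 0.3 -1.1 -0.7] 0.060931849345843794
41.2833 [ 0.532  -0.2577  0.0986] [[0.996, -0.091, -0.0], [-0.091, -0.996, 0.0], [-0.0, -0.0, -1.0]] [-0.54  0.18  1.63 -0.    1.33  1.12] [ 0.4 -0.8 -0.8] 0.06064151542625611
```

View pics/w21.png

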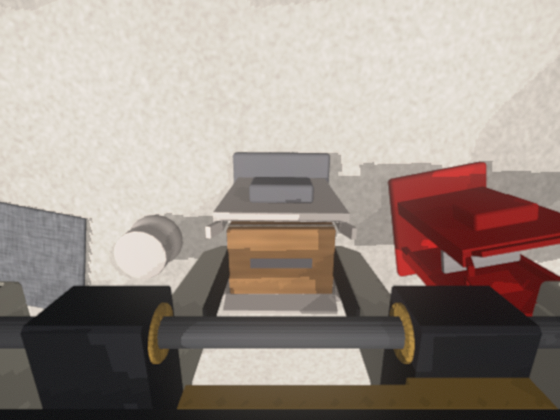

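View pics/s21c.png

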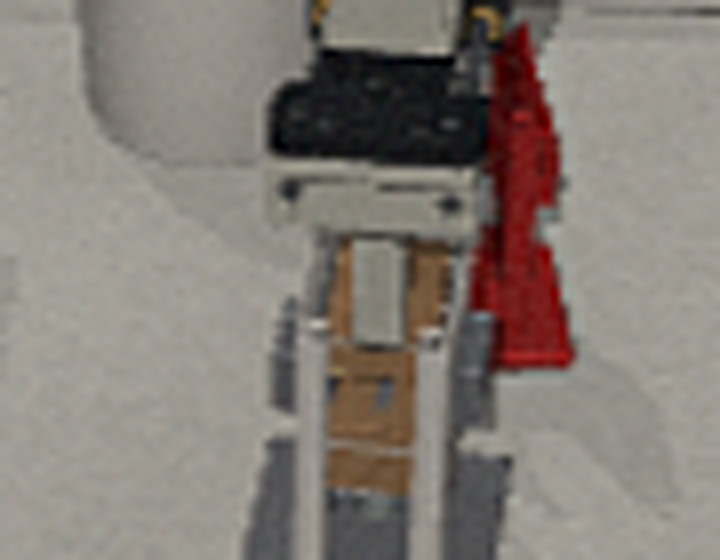

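Thin is inside the mouth and aligned, with thick below it. Now pressing down slowly while held.

```bash
python3 -m creep '[[0,0,0.003,0,140],[0,0,0.003,0,140],[0,0,0.003,0,140],[0,0,0,0,140],[0,0,0,0,140]]';python3 -m creep '[[0,0,0.002,0,140],[0,0,0.002,0,140],[0,0,0.002,0,140],[0,0,0,0,140]]';python3 -m creep '[[0,0,0.002,0,140],[0,0,0.002,0,140],[0,0,0.002,0,140],[0,0,0,0,140]]'
```

```text
t: 41.75
tool_pos: [0.5321, -0.2577, 0.0895]
orientation: [-3.138, 0.143, 0.0]
force: [0.8, 0.3, -0.5]
opening: 0.0607
t: 42.08
tool_pos: [0.5324, -0.2579, 0.0839]
orientation: [3.138, -0.143, 0.001]
force: [1.4, -1.1, 1.5]
opening: 0.0608
t: 42.42
tool_pos: [0.5324, -0.2577, 0.0775]
orientation: [3.138, -0.143, 0.001]
force: [3.2, -0.2, -0.2]
opening: 0.0613
```

```bash
python3 -m creep '[[0.0005,0,0.002,0,140],[0,0,0.002,0,140],[0,0,0,0,140]]';python3 -m creep '[[0,0,0.002,0,140],[0,0,0.002,0,140],[0,0,0,0,140]]';python3 -m creep '[[0,0,0.002,0,140],[0,0,0.002,0,140],[0,0,0,0,140]]'
```

```text
t: 42.67
tool_pos: [0.533, -0.2578, 0.0737]
orientation: [3.138, -0.143, 0.001]
force: [2.0, -1.0, 4.4]
opening: 0.0603
t: 42.92
tool_pos: [0.5331, -0.2578, 0.07]
orientation: [3.138, -0.143, 0.001]
force: [3.4, -0.4, 4.8]
opening: 0.0606
t: 43.17
tool_pos: [0.5332, -0.2578, 0.0661]
orientation: [3.138, -0.143, 0.002]
force: [2.2, -0.1, 4.5]
opening: 0.0604
```

```bash
python3 -m creep '[[0,0,0.002,0,140],[0,0,0.002,0,140],[0,0,0,0,140]]';python3 -m creep '[[0,0,0.002,0,140],[0,0,0.002,0,140],[0,0,0,0,140]]';python3 -m creep '[[0,0,0.002,0,140],[0,0,0.002,0,140],[0,0,0,0,140]]'
```

```text
t: 43.42
tool_pos: [0.5333, -0.2578, 0.0622]
orientation: [3.138, -0.143, 0.002]
force: [2.8, 0.1, 5.4]
opening: 0.0612
t: 43.67
tool_pos: [0.5333, -0.2578, 0.0583]
orientation: [3.138, -0.143, 0.002]
force: [1.5, 1.2, 6.1]
opening: 0.0607
t: 43.92
tool_pos: [0.5333, -0.2578, 0.0544]
orientation: [3.138, -0.143, 0.002]
force: [1.9, 0.4, 6.2]
opening: 0.0608
```

```bash
python3 look.py w22; python3 look.py s22 side;  python3 -c "
import cv2
im=cv2.imread('pics/s22.png');cv2.imwrite('pics/s22c.png',cv2.resize(im[120:190,250:340],None,fx=8,fy=8,interpolation=cv2.INTER_CUBIC))
im=cv2.imread('pics/w22.png');cv2.imwrite('pics/w22c.png',cv2.resize(im[200:320,190:370],None,fx=4.4,fy=4.4,interpolation=cv2.INTER_CUBIC))"
```

```text
43.9167 [ 0.5333 -0.2578  0.0544] [[0.996, -0.091, 0.001], [-0.091, -0.996, -0.0], [0.001, 0.0, -1.0]] [-0.54  0.23  1.66  0.    1.25  1.12] [1.9 0.4 6.2] 0.06083052889444881
43.9667 [ 0.5334 -0.2578  0.0545] [[0.996, -0.091, 0.001], [-0.091, -0.996, -0.0], [0.001, 0.0, -1.0]] [-0.54  0.23  1.66  0.    1.25  1.12] [ 2.4 -0.   7.2] 0.060577283095681916
```

View pics/s22c.png

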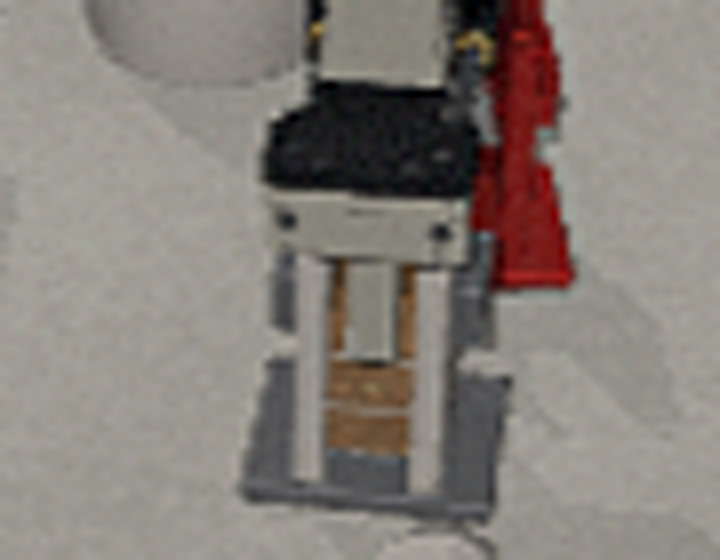

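View pics/w22c.png

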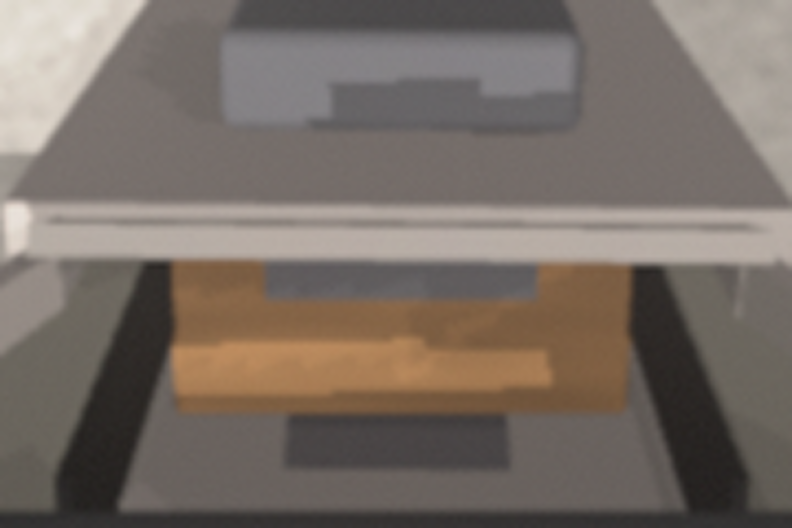

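No slip: the held top edge is still at row 293. Pressing the last millimetres.

```bash
python3 -m creep '[[0,0,0.001,0,140],[0,0,0.001,0,140],[0,0,0,0,140]]';python3 -m creep '[[0,0,0.001,0,140],[0,0,0,0,140],[0,0,0,0,140]]';python3 -m creep '[[0,0,0.001,0,140],[0,0,0,0,140],[0,0,0,0,140]]'
```

```text
t: 44.27
tool_pos: [0.5334, -0.2579, 0.0526]
orientation: [3.138, -0.143, 0.002]
force: [1.9, 0.2, 8.0]
opening: 0.0607
t: 44.52
tool_pos: [0.5334, -0.2579, 0.0517]
orientation: [3.138, -0.143, 0.002]
force: [0.7, 1.7, 9.5]
opening: 0.0606
t: 44.77
tool_pos: [0.5334, -0.2579, 0.0507]
orientation: [3.138, -0.143, 0.002]
force: [1.3, 1.7, 8.5]
opening: 0.0608
```

```bash
python3 -m creep '[[0,0,0.001,0,140],[0,0,0,0,140],[0,0,0,0,140]]';python3 -m creep '[[0,0,0.001,0,140],[0,0,0,0,140],[0,0,0,0,140]]'; python3 look.py w23; python3 -c "
import cv2
im=cv2.imread('pics/w23.png');cv2.imwrite('pics/w23c.png',cv2.resize(im[200:320,190:370],None,fx=4.4,fy=4.4,interpolation=cv2.INTER_CUBIC))"
```

```text
t: 45.02
tool_pos: [0.5334, -0.2579, 0.0497]
orientation: [3.138, -0.143, 0.002]
force: [1.8, 0.4, 8.2]
opening: 0.0611
t: 45.27
tool_pos: [0.5335, -0.2579, 0.0488]
orientation: [3.138, -0.143, 0.003]
force: [1.5, 0.8, 8.1]
opening: 0.0611
45.2667 [ 0.5335 -0.2579  0.0488] [[0.996, -0.091, 0.002], [-0.091, -0.996, -0.0], [0.002, 0.0, -1.0]] [-0.54  0.23  1.66  0.    1.24  1.12] [1.5 0.8 8.1] 0.06109516931521876
```

View pics/w23c.png

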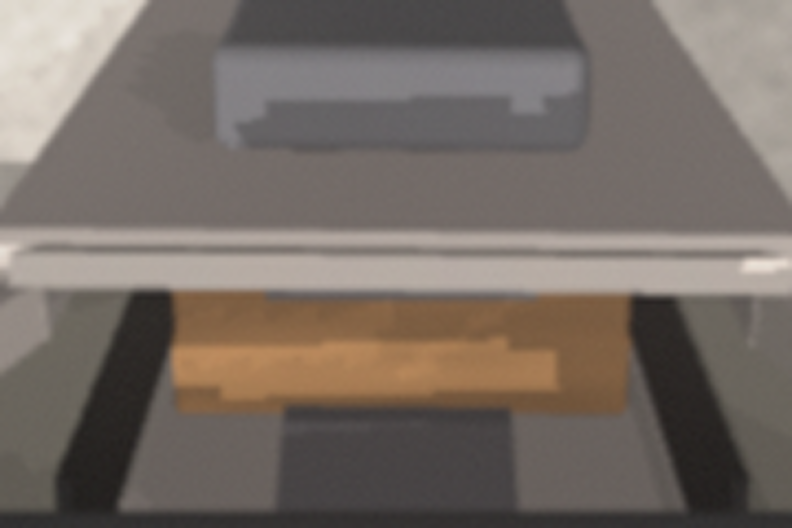

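The near catch (crop 285–515, row 405) now overlaps the cassette's top edge, and the top is at about 0.068. Letting go.

```bash
python3 -m creep '[[0,0,-0.001,0,140],[0,0,0,0,140],[0,0,0,0,90],[0,0,0,0,86],[0,0,0,0,80],[0,0,0,0,50],[0,0,0,0,35],[0,0,0,0,35],[0,0,0,0,35]]'; python3 look.py w24; python3 -c "
import cv2
im=cv2.imread('pics/w24.png');cv2.imwrite('pics/w24c.png',cv2.resize(im[200:320,190:370],None,fx=4.4,fy=4.4,interpolation=cv2.INTER_CUBIC))"
```

```text
t: 46.07
tool_pos: [0.5321, -0.2575, 0.0481]
orientation: [-3.138, 0.143, 0.002]
force: [-0.1, 0.2, -0.1]
opening: 0.0796
46.0667 [ 0.5321 -0.2575  0.0481] [[0.996, -0.091, -0.001], [-0.091, -0.996, 0.001], [-0.001, -0.0, -1.0]] [-0.54  0.23  1.67 -0.    1.24  1.12] [-0.1  0.2 -0.1] 0.0795913645950462
```

View pics/w24c.png

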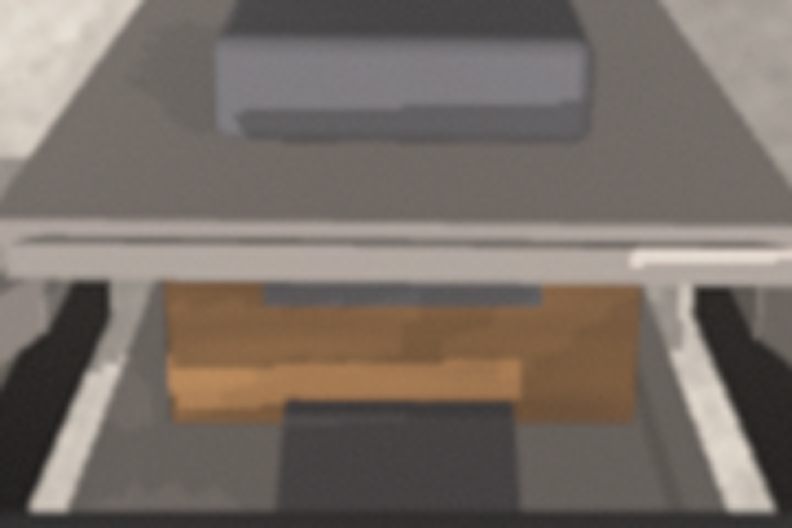

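Caught: it rose against the catch and stays. Withdraw and verify.

```bash
python3 -m creep '[[0,0,-0.005,0,35],[0,0,-0.015,0,35],[0,0,-0.03,0,35],[0,0,-0.03,0,35],[0,0,-0.03,0,35],[-0.03,0,-0.015,0,35],[-0.03,0,0,0,35],[-0.02,0,0,0,35],[0,0,0,0,35],[0,0,0,0,35]]'; python3 look.py w25; python3 look.py s25 side; python3 look.py t25 top; python3 -c "
import cv2
im=cv2.imread('pics/s25.png');cv2.imwrite('pics/s25c.png',cv2.resize(im[120:190,250:340],None,fx=8,fy=8,interpolation=cv2.INTER_CUBIC))
im=cv2.imread('pics/w25.png');cv2.imwrite('pics/w25c.png',cv2.resize(im[60:200,190:370],None,fx=4.4,fy=4.2,interpolation=cv2.INTER_CUBIC))"
```

```text
t: 46.95
tool_pos: [0.4526, -0.2506, 0.1745]
orientation: [3.138, -0.145, 0.002]
force: [0.5, -0.7, -0.2]
opening: 0.0803
46.95 [ 0.4526 -0.2506  0.1745] [[0.996, -0.092, 0.001], [-0.092, -0.996, -0.001], [0.001, 0.001, -1.0]] [-0.6  -0.08  1.76  0.    1.46  1.06] [ 0.5 -0.7 -0.2] 0.08029856153793045
47.0 [ 0.4533 -0.2507  0.1744] [[0.996, -0.092, 0.001], [-0.092, -0.996, -0.001], [0.001, 0.0, -1.0]] [-0.6  -0.08  1.76  0.    1.46  1.06] [ 0.7  0.9 -1. ] 0.08025673640107304
47.05 [ 0.4536 -0.2506  0.1742] [[0.996, -0.091, 0.001], [-0.091, -0.996, -0.0], [0.001, 0.0, -1.0]] [-0.6  -0.08  1.75  0.    1.46  1.06] [-0.6 -0.2  0.1] 0.08098048718276209
```

View pics/s25c.png

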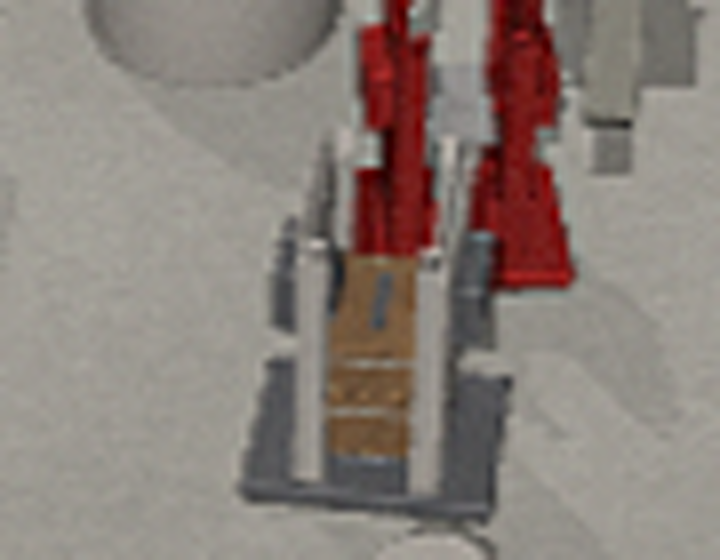

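View pics/w25c.png

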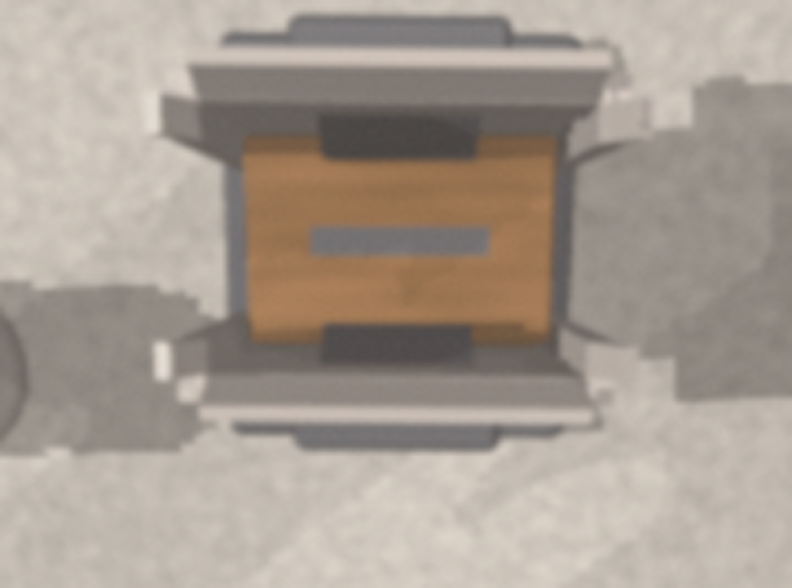

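View pics/t25.png

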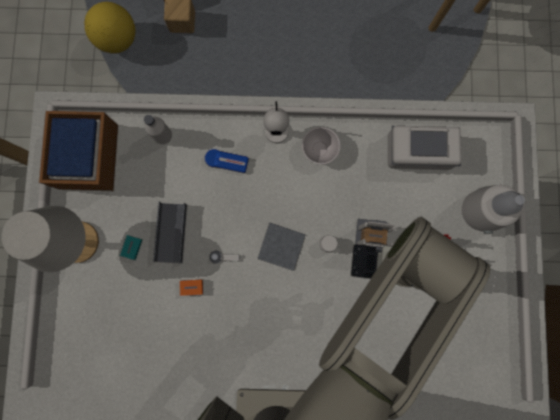

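Both catches overlap the thin cassette's edges, and the side view shows two stacked cassettes sitting flat. The rack is empty and the bystanders are at their original pixels. Handing in.

```bash
python3 -c "
from plant import *
print(close_job())"
```

```text
the job is handed in; nothing more can be done
None
```

Both cassettes are in the grey dispenser and caught beneath the catches, thin on top of thick. I handed the job in at about 47 s.

- **What I did:** I took each cassette from the rack by its long sides, set it on the mat, and took a new hold on its ends. I lowered the thick one onto the platform and pressed it down with nearly closed fingertips. I pressed the thin one down while holding it, then let go.
- **Last checks:**
  - The wrist picture shows both catches over the thin cassette's top edges, centred in the shaft.
  - The side picture shows two flat, stacked cassettes.
  - The fingers are clear and the force is about 0 N.
  - The rack is empty, and the bowl, thermometer, pacifier holder and jar are at their original pixels.
- **What disagreed with the description:**
  - The fingertips were about 14 mm behind the TCP instead of 11 mm ahead. My first end grasp of the thick cassette therefore closed over its top and touched it lightly (about 8 N), and I corrected every later move for this.
  - The catches resisted far less than the stated 5–10 N.
- **Not measured:** I did not read the platform's travel directly. I judged it from the pictures and the pressing depth.

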